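Load the two weight hangers with slotted discs for the lever experiment

TASK

Set up the lever experiment: hang the two large slotted discs on the hanger with the broad pan and the two small slotted discs on the hanger with the narrow pan, lowering each flat onto the pan or the disc below with the post in the middle of it, never dropping it. So that none can slide off, the slot of the upper disc must lie crosswise, about a quarter turn from the slot of the disc beneath it. Leave the disc without a slot, the bottle and the beaker where they are, and let go of everything.

Things in the scene. Friction and masses are not known exactly. Their poses are not given: they have to be found in the camera images.
- large_disc_a: One of two alike large slotted discs: bare steel, 60 mm across, 12 mm thick, about 200 g, flat on the table, turned any way. A slot 14 mm wide, right through, runs from the rim to 7 mm past the centre. Origin: centre of the round outline, on the underside; z up; x points from the centre along the slot to its open mouth. Grip it by the rim across the slot (+y and -y sides, 60 mm).
- large_disc_b: One of two alike large slotted discs: bare steel, 60 mm across, 12 mm thick, about 200 g, flat on the table, turned any way. A slot 14 mm wide, right through, runs from the rim to 7 mm past the centre. Origin: centre of the round outline, on the underside; z up; x points from the centre along the slot to its open mouth. Grip it by the rim across the slot (+y and -y sides, 60 mm).
- small_disc_a: One of two alike small slotted discs: bare steel, 42 mm across, 12 mm thick, about 100 g, flat on the table, turned any way. A slot 14 mm wide, right through, runs from the rim to 7 mm past the centre. Origin: centre of the round outline, on the underside; z up; x points from the centre along the slot to its open mouth. Grip it by the rim across the slot (+y and -y sides, 42 mm).
- small_disc_b: One of two alike small slotted discs: bare steel, 42 mm across, 12 mm thick, about 100 g, flat on the table, turned any way. A slot 14 mm wide, right through, runs from the rim to 7 mm past the centre. Origin: centre of the round outline, on the underside; z up; x points from the centre along the slot to its open mouth. Grip it by the rim across the slot (+y and -y sides, 42 mm).
- broad_hanger: The broad weight hanger, fixed: round brass pan 58 mm across (dark foot 60 mm), pan top 16 mm above the table, and a brass post 6 mm thick up its middle, ending in an upright eye 8 mm wide whose top is 61 mm above the table. Origin: on the post's axis at table height, z up. A disc lies on it with the post in its slot at the disc's centre (from above or by the slot's mouth); undersides then 16 and 28 mm above the table.
- narrow_hanger: The narrow weight hanger, fixed: round brass pan 40 mm across (dark foot 42 mm), pan top 16 mm above the table, and a brass post 6 mm thick up its middle, ending in an upright eye 8 mm wide whose top is 61 mm above the table. Origin: on the post's axis at table height, z up. A disc lies on it with the post in its slot at the disc's centre (from above or by the slot's mouth); undersides then 16 and 28 mm above the table.
- plain_disc: Bystander: a steel disc of 60 mm, 12 mm thick, without any slot, lying among the others; origin at the centre of its underside.
- amber_bottle: Bystander: small amber glass bottle with a white cap, 38 mm across, 75 mm tall, standing; origin at the centre of its underside.
- beaker: Bystander: clear beaker, 68 mm across the rim, 85 mm tall, standing empty; origin at the centre of its underside.
There are look-alikes about, which are no part of the job. What is shaped like the small_disc_b but pink is not meant. What is shaped like the large_disc_a but green is not meant.

How it is judged:
At the end, for the whole second after the job is handed in: Large discs on the broad hanger, small on the narrow: each centre within 9 mm of its post, tilt under 0.1 rad, underside 12 to 32 mm above the table, at rest; on each hanger the two slots lie over 1.0 rad (57 degrees) from parallel (horizontal distance between each of large_disc_a, large_disc_b and broad_hanger below 0.009 m and z of large_disc_a in the frame of broad_hanger between 0.012 and 0.032 m and angle between each of large_disc_a, large_disc_b, small_disc_a, small_disc_b's own z axis and vertical below 0.1 rad and linear speed of each of large_disc_a, large_disc_b, small_disc_a, small_disc_b below 0.02 m/s and angular speed of each of large_disc_a, large_disc_b, small_disc_a, small_disc_b below 0.2 rad/s and z of large_disc_b in the frame of broad_hanger between 0.012 and 0.032 m and angle between the x axis of large_disc_a and the x axis of large_disc_b, either way round above 1 rad and horizontal distance between each of small_disc_a, small_disc_b and narrow_hanger below 0.009 m and z of small_disc_a in the frame of narrow_hanger between 0.012 and 0.032 m and z of small_disc_b in the frame of narrow_hanger between 0.012 and 0.032 m and angle between the x axis of small_disc_a and the x axis of small_disc_b, either way round above 1 rad); the robot touches nothing.
It fails at once if a disc is dropped down the post of its hanger instead of being lowered (it goes faster than 0.6 m/s there) ((horizontal distance between large_disc_a and broad_hanger below 0.012 m and height (world z) of large_disc_a below 0.08 m and linear speed of large_disc_a above 0.6 m/s) or (horizontal distance between large_disc_b and broad_hanger below 0.012 m and height (world z) of large_disc_b below 0.08 m and linear speed of large_disc_b above 0.6 m/s) or (horizontal distance between small_disc_a and narrow_hanger below 0.012 m and height (world z) of small_disc_a below 0.08 m and linear speed of small_disc_a above 0.6 m/s) or (horizontal distance between small_disc_b and narrow_hanger below 0.012 m and height (world z) of small_disc_b below 0.08 m and linear speed of small_disc_b above 0.6 m/s)).
It fails at once if the disc without a slot is moved more than 20 mm or tipped (distance of plain_disc from where it was at the start of the episode above 0.02 m or angle between plain_disc's own z axis and vertical above 0.35 rad).
It fails at once if the amber bottle is moved more than 20 mm or tipped (distance of amber_bottle from where it was at the start of the episode above 0.02 m or angle between amber_bottle's own z axis and vertical above 0.35 rad).
It fails at once if the beaker is moved more than 20 mm or tipped (distance of beaker from where it was at the start of the episode above 0.02 m or angle between beaker's own z axis and vertical above 0.35 rad).
It also fails if it takes over 112 s, if anything falls off the work surface, if the arm or the gripper's body presses on something with over 40 N, if the wrist force passes 120 N, or if a joint passes its speed limit or range.

ROBOT

A 6-joint arm with a two-finger parallel gripper is mounted at the origin on the work surface. World frame = base frame: x ahead of the robot, y to its left, z up, the work surface at z = 0. Lengths are in m, angles in rad, forces in N, time in s.
With the tool pointing down it reaches from about 0.3 to 0.85 m from the base axis. Payload 5.4 kg.
Tool frame: the origin (TCP) lies between the finger pads; the fingertips stand 19 mm ahead of it and the grasp point (between the pads) is the TCP; z points along the fingers, y is the direction in which the jaws open and shut (so a half turn about z gives the same grasp; the last joint's range is limited). The gripper opens to 85 mm and grips with 20 to 120 N. Pads are 22 mm wide; open, the fingers measure 114 mm over their backs; the gripper's body (76 mm by 85 mm) begins 54 mm behind the grasp point. The pads swing forward as they close: fully open they stand 13 mm farther back than shut.
Start: joints at [1.004, 0.158, 1.597, -0, 1.386, -0.21], TCP at [0.201, 0.539, 0.25] pointing down, gripper open.
Joint ranges: [-2.91, 2.91], [-0.94, 2.29], [0.18, 2.7], [-1.29, 4.43], [0.17, 2.64], [-3, 3]. Speed limits (rad/s): [2.57, 2.57, 3.14, 3.14, 3.14, 3.14].

INTERFACE

Orientations are given as a 3x3 rotation matrix whose columns are the frame's x, y, z axes.
In Python, from cell import * gives the robot as it stands.
- The arm moves only by the shell command python3 -m jog 'ROWS' [FORCE]. ROWS is JSON, one flat list of numbers, 7 for each row, row after row: the shift along the world's x, y, z in m, then the turn, a rotation vector about the world's x, y, z in rad, then the finger opening in m, from 0 to 0.0854. A call has exactly 8 rows; each row shifts and turns the commanded pose from where the row before left it; what a row does not reach is not made up. A row lasts 1/12 s, in which the tool goes at most 41.7 mm and 7.16 degrees, less where a joint would pass 70% of its speed; a pose out of reach is approached as far as the arm can. A call is refused whole if a number of a shift passes 0.0417 or a number of a turn 0.125, either way. A call with a gripper value outside its range is refused whole. The fingers move at their own pace and stop on an object; FORCE is the grip in N (left out, the last holds). Time passes only in rows, so rows that do not move let the fingers close, or fill a call up. It gives the time, the measured TCP pose, the force and the opening at its end, in the units of the state.
- get_obs(): the state, without advancing time (a new reading comes with each control period).
- capture(name): name is "scene" or "top"; returns a dict with "img" (480x640x3 uint8, red, green, blue), "z_map" (480x640 float32, m along the optical axis (not along the pixel's ray), 0 where there is no reading), "vertical_fov" (degrees; the focal length in pixels is half the picture's height over the tangent of half this angle, whatever the lens; pixels are square), "cx", "cy" (the principal point, pixels), "eye" and "rotation" of the camera in the world. Camera axes: x right, y up, looking along -z (the intrinsics and any distortion apply to the point x, -y, -z); pixel columns grow to the right and rows downward; lengths in m; the calibration is good to about 2 mm. A picture is of the moment at which its call begins.
- close_job(): hands the job in, once; it reports no verdict.
Trained networks look in a picture, given as the dict that the camera call returned (one of the last four; its "shot" number tells which), for a name from the list of things; names that differ only in an ending like _2 or _b are one class to them, and where a whole thing is asked for, a point or a joint stands for the part that bears it (a point fixed in the world has none). Each returns a list of dicts, best first, with "conf" (0 to 1); they miss things now and then, are a little off and sometimes report something else, mostly with a low value. They report only what shows in the picture. A call takes as long as a camera call. They do not tell look-alikes from the thing itself.
- regions_of(picture, label): "mask" (480x640 bool, what is visible of it) and "rect" ([centre column, centre row, width, height] in pixels, round what is visible of it).
- place_of(picture, label): "position" ([column, row] in pixels: a listed point, or the origin of a listed thing).
The state is a dict: "clock": time; "joints": joint angles; "joint_vel": joint speeds; "tau": joint torques, N m; "tool_pos": TCP position; "ee_rot": TCP orientation; "wrist_force": force on the tool from outside, world axes, zero at the start; "torque": the same for the moment, N m; "grip_width": finger opening in m.
Only numpy, scipy, OpenCV 4.12 (cv2) and the standard library are available. Lean on these libraries where they do the work, as an engineer would, in place of code of your own. Each camera call takes 0.05 s, during which the arm holds its last target.

## Working session

There is one attempt and no reset: what is moved stays moved. The work goes in short steps, Python scripts to look and compute and a shell command to move; the robot and the scene stay as the last step left them, time stands still between calls to the robot, and variables do not carry over. Pictures are saved under pics/ and viewed, and the job is handed in when it is done.

```bash
ls; mkdir -p pics
python3 - <<'E'
from cell import *
import cv2,numpy as np
o=get_obs();print(o)
for n in("scene","top"):
    c=capture(n);cv2.imwrite(f"pics/{n}0.png",c["img"][...,::-1]);print(n,c["vertical_fov"],c["cx"],c["cy"],c["eye"],c["rotation"],{k for k in c})
E
```

```text
pics
{'clock': 0.0, 'joints': array([ 1.00393145e+00,  1.59052937e-01,  1.59825687e+00,  9.09716505e-06,
        1.38619257e+00, -2.10119662e-01]), 'joint_vel': array([ 3.79393026e-04,  1.65430348e-03, -2.52530012e-03, -3.63806544e-06,
        1.19917452e-03, -2.85672939e-04]), 'tau': array([-1.02443992e-03, -3.95999408e+01, -3.31432486e+01, -2.80109425e-04,
        8.30206118e-03, -1.88065133e-05]), 'tool_pos': array([0.20051898, 0.53829332, 0.24930234]), 'ee_rot': array([[-9.37037645e-01,  3.49226838e-01, -1.03304369e-03],
       [ 3.49228129e-01,  9.37036357e-01, -1.60621509e-03],
       [ 4.07066084e-04, -1.86585192e-03, -9.99998176e-01]]), 'wrist_force': array([-0.36730925,  0.21404073, -0.56950801]), 'torque': array([-0.01764764,  0.01986194, -0.02064142]), 'grip_width': 0.08530507554811612}
scene 51.06673368391881 321.57389376060115 237.64510932885895 [ 1.20507877 -0.51987979  0.68621135] [[ 0.56591072 -0.51337673  0.64512742]
 [ 0.82434128  0.33868765 -0.45359909]
 [ 0.01437053  0.78850175  0.6148646 ]] {'eye', 'cx', 'vertical_fov', 'img', 'shot', 'z_map', 'cy', 'rotation'}
top 46.281882127211894 315.27732295906617 241.1495745844642 [ 0.48401479 -0.00893035  1.10999042] [[ 0.00588742  0.99975667 -0.02125905]
 [-0.99987734  0.00619403  0.01438556]
 [ 0.01451374  0.02117175  0.9996705 ]] {'eye', 'cx', 'vertical_fov', 'img', 'shot', 'z_map', 'cy', 'rotation'}
```

View pics/scene0.png

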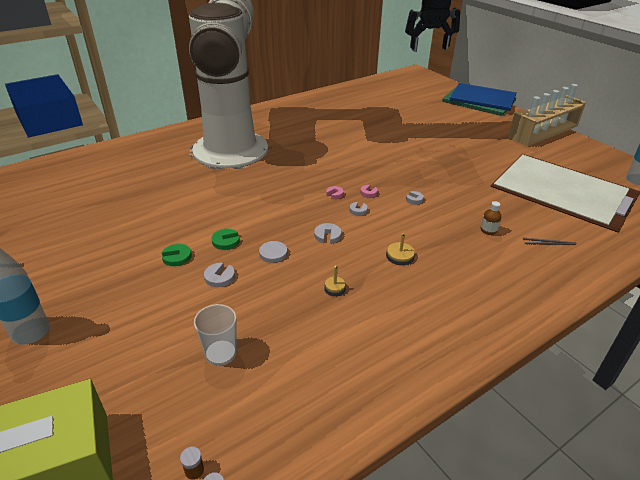

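View pics/top0.png

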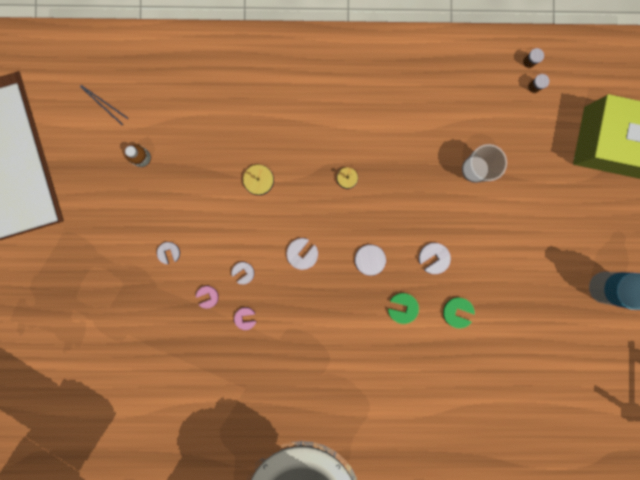

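```bash
cat > h.py <<'E'
from cell import *
import cv2,numpy as np
def K(c):
    f=240/np.tan(np.radians(c["vertical_fov"])/2); return f,c["cx"],c["cy"]
def proj(c,P):
    f,cx,cy=K(c); q=(np.asarray(P)-c["eye"])@np.array(c["rotation"])
    return np.stack([cx+f*q[...,0]/-q[...,2], cy+f*q[...,1]/q[...,2]],-1)
def back(c,u,v,z):
    f,cx,cy=K(c); u=np.asarray(u,float);v=np.asarray(v,float)
    d=np.stack([(u-cx)/f,-(v-cy)/f,-np.ones_like(u)],-1)@np.array(c["rotation"]).T
    t=(z-c["eye"][2])/d[...,2]; return c["eye"]+d*t[...,None]
def depth_pts(c,u,v):
    f,cx,cy=K(c); z=c["z_map"][np.asarray(v,int),np.asarray(u,int)]
    q=np.stack([(u-cx)/f*z,-(v-cy)/f*z,-z],-1); return q@np.array(c["rotation"]).T+c["eye"]
def ortho(c,x,y,z,half=.05,px=8):
    # px per mm/?: image up=+x, right=-y ; res 4px/mm
    n=int(half*2000*px/2); a=np.linspace(half,-half,n)
    X,Y=np.meshgrid(x+a,y+a,indexing='ij'); p=proj(c,np.stack([X,Y,np.full_like(X,z)],-1)).astype(np.float32)
    return cv2.remap(c["img"],p[...,0],p[...,1],cv2.INTER_CUBIC)
E
python3 - <<'E'
from h import *
for n in("scene","top"):
    c=capture(n)
    for l in("large_disc_a","small_disc_a","plain_disc","broad_hanger","narrow_hanger","amber_bottle","beaker"):
        for r in regions_of(c,l)[:6]:
            v,u=np.nonzero(r["mask"]); P=depth_pts(c,u,v); ok=c["z_map"][v,u]>0;P=P[ok]
            zt=np.median(P[:,2]) if len(P) else 0
            print(n,l,round(r["conf"],2),np.round(r["rect"]),"col",np.median(c["img"][v,u],0).astype(int),"xyz",np.round(np.median(P,0),4),"zmax",np.round(P[:,2].max(),3))
        for r in place_of(c,l)[:6]:
            p=r["position"]; print("   place",round(r["conf"],2),np.round(p,1),np.round(back(c,*p,0.0),4))
E
```

```text
scene large_disc_a 0.87 [217. 275.  36.  28.] col [162 157 163] xyz [ 0.4829 -0.2599  0.0105] zmax 0.016
scene large_disc_a 0.78 [328. 234.  28.  18.] col [163 159 164] xyz [0.4838 0.0037 0.011 ] zmax 0.016
scene large_disc_a 0.7 [227. 240.  25.  24.] col [ 40 131  60] xyz [ 0.3821 -0.1986  0.0107] zmax 0.015
scene large_disc_a 0.63 [177. 257.  31.  20.] col [ 40 132  60] xyz [ 0.3768 -0.3064  0.0108] zmax 0.015
   place 0.96 [217.2 272.2] [ 0.4624 -0.2554  0.    ]
   place 0.7 [226.8 239.7] [ 0.3763 -0.1919  0.    ]
   place 0.67 [174.7 261.5] [ 0.3833 -0.3145  0.    ]
scene small_disc_a 0.74 [334. 193.  17.  12.] col [144  83  90] xyz [0.3588 0.1119 0.0098] zmax 0.015
scene small_disc_a 0.71 [413. 197.  16.  14.] col [129 125 131] xyz [0.4887 0.2627 0.0104] zmax 0.015
scene small_disc_a 0.65 [357. 209.  12.  15.] col [159 150 154] xyz [0.4553 0.1132 0.0105] zmax 0.015
   place 0.77 [411.4 197.9] [0.4756 0.2635 0.    ]
   place 0.74 [332.2 194.1] [0.3537 0.1088 0.    ]
   place 0.63 [366.7 191.8] [0.3928 0.1878 0.    ]
   place 0.6 [357.2 210.9] [0.4463 0.1162 0.    ]
scene plain_di
[... 2211 characters left out ...]
474.9 168.4] [ 0.6545 -0.3419  0.    ]
top broad_hanger 0.79 [259. 180.  27.  34.] col [202 177  88] xyz [0.6257 0.086  0.0166] zmax 0.063
   place 0.91 [260.9 178.9] [0.6302 0.0835 0.    ]
   place 0.68 [301.1 251.1] [0.4878 0.003  0.    ]
top narrow_hanger 0.92 [348. 178.  22.  21.] col [195 167  83] xyz [ 0.6305 -0.0844  0.0165] zmax 0.064
   place 0.72 [349.7 177. ] [ 0.6353 -0.0924  0.    ]
top amber_bottle 0.58 [137. 158.  25.  22.] col [108  88  70] xyz [0.6642 0.31   0.0507] zmax 0.081
   place 0.55 [302.3 252.8] [0.4844 0.0006 0.    ]
top beaker 0.77 [484. 164.  50.  37.] col [132 119 107] xyz [ 0.6566 -0.3521  0.0452] zmax 0.091
   place 0.75 [474.9 168.3] [ 0.6547 -0.3419  0.    ]
```

```bash
cat > fit.py <<'E'
from h import *
from scipy.optimize import minimize
def template(n,half,R,x,y,a):
    g=np.linspace(half,-half,n); X,Y=np.meshgrid(g,g,indexing='ij')
    X=X-x;Y=Y-y; r=np.hypot(X,Y); s=1/.0008
    d=1/(1+np.exp((r-R)*s*2))
    if a is None: return d
    u=X*np.cos(a)+Y*np.sin(a); v=-X*np.sin(a)+Y*np.cos(a)
    sl=1/(1+np.exp((np.abs(v)-.007)*s*2))/(1+np.exp((-.007-u)*s*2))
    return d*(1-sl)
def fitdisc(c,x,y,z,R,slot=True,pic=None,brass=False):
    half=R+.012
    im=ortho(c,x,y,z,half,2); n=im.shape[0]
    hsv=cv2.cvtColor(im,cv2.COLOR_RGB2HSV).astype(float)
    if brass: m=((hsv[...,0]>18)&(hsv[...,0]<32)).astype(float)*(hsv[...,2]>110)
    else: m=((hsv[...,1]<60)&(hsv[...,2]>100)).astype(float)
    m=cv2.GaussianBlur(m,(0,0),1)
    f=lambda p:-np.corrcoef(template(n,half,R,p[0]*.001,p[1]*.001,p[2] if slot else None).ravel(),m.ravel())[0,1]
    best=None
    for a in (np.arange(0,2*np.pi,np.pi/6) if slot else [0]):
        p0=[0,0,a]
        r=minimize(f,p0,method='Nelder-Mead',options=dict(initial_simplex=[[0,0,a],[3,0,a],[0,3,a],[0,0,a+.3]],maxiter=120))
        if best is None or r.fun<best.fun: best=r
    if pic: cv2.imwrite(pic,np.hstack([cv2.resize(im[...,::-1],(300,300)),cv2.cvtColor(cv2.resize((m*255).astype(np.uint8),(300,300)),cv2.COLOR_GRAY2BGR)]))
    p=best.x; a=(p[2]+np.pi)%(2*np.pi)-np.pi
    return np.round([x+p[0]*.001,y+p[1]*.001,np.degrees(a),-best.fun],4)
E
cat > m1.py <<'E'
from fit import *
D=dict(La=(.478,.005,.012,.03),Lb=(.475,-.256,.012,.03),Sa=(.48,.265,.012,.021),Sb=(.4485,.1117,.012,.021))
H=dict(plain=(.471,-.132,.012,.03))
for n in("top","scene"):
    c=capture(n)
    for k,(x,y,z,R) in D.items(): print(n,k,fitdisc(c,x,y,z,R,True,f"pics/f_{n}_{k}.png"))
    print(n,"plain",fitdisc(c,.471,-.132,.012,.03,False,f"pics/f_{n}_plain.png"))
    print(n,"broad",fitdisc(c,.63,.085,.016,.029,False,f"pics/f_{n}_B.png",True))
    print(n,"narrow",fitdisc(c,.634,-.087,.016,.02,False,f"pics/f_{n}_N.png",True))
    cv2.imwrite(f"pics/m_{n}.png",np.vstack([np.hstack([cv2.imread(f"pics/f_{n}_{k}.png")[::2,::2] for k in g]) for g in (["La","Lb"],["Sa","Sb"],["B","N"])]))
    v,u=np.mgrid[0:480,0:640]; P=depth_pts(c,u.ravel(),v.ravel())
    for k,(x,y,z,R) in D.items():
        s=P[np.hypot(P[:,0]-x,P[:,1]-y)<R-.006]; print(k,"ztop",np.round(np.percentile(s[:,2],[50,75]),4))
    s=P[np.hypot(P[:,0]-.55,P[:,1]+0)<.03]; print("table z",np.median(s[:,2]))
    for x,y in((.63,.085),(.634,-.087)):
        s=P[np.hypot(P[:,0]-x,P[:,1]-y)<.03]; print("post",np.round(s[s[:,2]>.035],3)[:12].tolist(), "pan z",np.median(s[(s[:,2]<.03)&(s[:,2]>.01)][:,2]))
E
python3 m1.py
```

```text
top La [ 4.83300e-01  1.50000e-03 -3.87728e+01  9.85500e-01]
top Lb [  0.4757  -0.2581 123.6887   0.9689]
top Sa [   0.4832    0.2623 -160.6715    0.9675]
top Sb [4.450000e-01 1.172000e-01 1.267489e+02 9.749000e-01]
top plain [ 0.472  -0.1319 10.136   0.9962]
top broad [ 0.6274  0.0882 -1.9001  0.9858]
top narrow [ 0.6321 -0.0858 18.8616  0.9857]
La ztop [1.11 1.11]
Lb ztop [0.0116 0.0135]
Sa ztop [0.0105 0.0131]
Sb ztop [0.0116 0.0134]
table z 0.0005767415636107609
post [[0.63, 0.088, 0.055], [0.628, 0.091, 0.061], [0.628, 0.089, 0.061], [0.627, 0.087, 0.062], [0.628, 0.086, 0.06], [0.626, 0.09, 0.057], [0.626, 0.088, 0.061], [0.626, 0.086, 0.058], [0.627, 0.084, 0.055], [0.625, 0.088, 0.054], [0.624, 0.086, 0.056], [0.626, 0.086, 0.041]] pan z 0.016592556329998898
post [[0.632, -0.084, 0.063], [0.632, -0.086, 0.063], [0.633, -0.088, 0.06], [0.631, -0.083, 0.059], [0.631, -0.085, 0.061], [0.63, -0.086, 0.063], [0.631, -0.088, 0.06], [0.631, -0.084, 0.046], [0.63, -0.085, 0.056], [0.63, -0.087, 0.056], [0.629, -0.084, 0.045], [0.629, -0.086, 0.046]] pan z 0.01654848594243008
scene La
[... 404 characters left out ...]
a ztop [0.0106 0.0118]
Sb ztop [0.0105 0.0119]
table z -0.0003621746195128783
post [[0.625, 0.09, 0.059], [0.628, 0.091, 0.06], [0.627, 0.086, 0.059], [0.629, 0.086, 0.061], [0.632, 0.087, 0.062], [0.63, 0.091, 0.059], [0.628, 0.086, 0.057], [0.629, 0.088, 0.057], [0.629, 0.09, 0.056], [0.631, 0.091, 0.057], [0.627, 0.087, 0.054], [0.63, 0.086, 0.056]] pan z 0.015342639715679507
post [[0.632, -0.085, 0.061], [0.633, -0.083, 0.06], [0.632, -0.087, 0.059], [0.634, -0.086, 0.06], [0.634, -0.084, 0.059], [0.635, -0.082, 0.059], [0.634, -0.089, 0.059], [0.635, -0.087, 0.058], [0.635, -0.084, 0.057], [0.634, -0.088, 0.056], [0.636, -0.088, 0.057], [0.635, -0.084, 0.054]] pan z 0.015337070364400351
```

View pics/m_top.png

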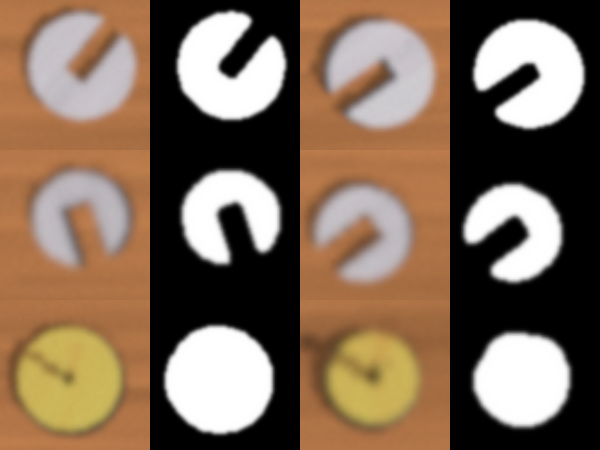

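View pics/m_scene.png

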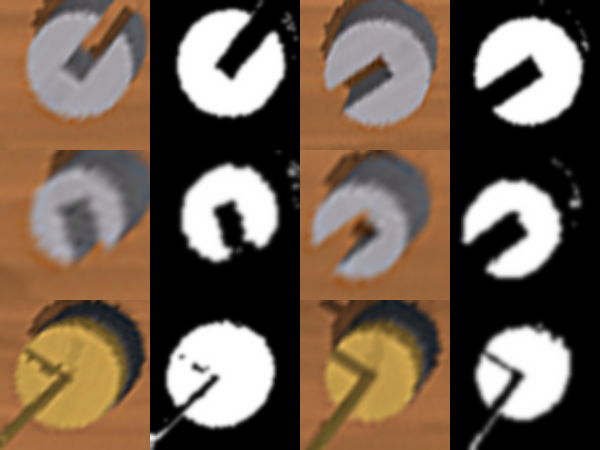

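Candidates in the top view: slotted large discs at (302,253), (435,258), both grey, and green ones at (403,308), (460,313). Small ones are grey at (168,253), (243,272) and pink at (207,297), (245,319). The enlarged crops confirm that the grey ones are bare steel, so those are meant. The plain disc at (370,260) has no slot. The broad hanger is at (258,179) and the narrow one at (347,177).

Both views agree within about 3 mm, and the disc tops measure about 12 mm. First I go above large disc A (302,253).

```bash
cat > d.py <<'E'
import sys
from h import *
# usage: d.py x y z jawdeg nrows -> remaining delta & per-row
x,y,z,j,n=map(float,sys.argv[1:6]); o=get_obs(); R=o["ee_rot"]
cur=np.degrees(np.arctan2(R[1,1],R[0,1])); dj=(j-cur+90)%180-90
zt=R[:,2]; corr=np.cross(zt,[0,0,-1])
d=np.array([x,y,z])-o["tool_pos"]; rv=np.array([corr[0],corr[1],np.radians(dj)])
print("t",round(o["clock"],2),"pos",np.round(o["tool_pos"],4),"jaw",round(cur,2),"F",np.round(o["wrist_force"],1),"w",round(o["grip_width"],4),"q",np.round(o["joints"],2))
print("delta",np.round(d,4),np.round(rv,4),"dist",round(np.linalg.norm(d),3)); print("per row",np.round(d/n,4),np.round(rv/n,4))
E
python3 -m jog '[0.0177,-0.0335,-0.006,0,0,-0.0198,0.085, 0.0177,-0.0335,-0.006,0,0,-0.0198,0.085, 0.0177,-0.0335,-0.006,0,0,-0.0198,0.085, 0.0177,-0.0335,-0.006,0,0,-0.0198,0.085, 0.0177,-0.0335,-0.006,0,0,-0.0198,0.085, 0.0177,-0.0335,-0.006,0,0,-0.0198,0.085, 0.0177,-0.0335,-0.006,0,0,-0.0198,0.085, 0.0177,-0.0335,-0.006,0,0,-0.0198,0.085]' 60
python3 -m jog '[0.0177,-0.0335,-0.006,0,0,-0.0198,0.085, 0.0177,-0.0335,-0.006,0,0,-0.0198,0.085, 0.0177,-0.0335,-0.006,0,0,-0.0198,0.085, 0.0177,-0.0335,-0.006,0,0,-0.0198,0.085, 0.0177,-0.0335,-0.006,0,0,-0.0198,0.07, 0.0177,-0.0335,-0.006,0,0,-0.0198,0.07, 0.0177,-0.0335,-0.006,0,0,-0.0198,0.07, 0.0177,-0.0335,-0.006,0,0,-0.0198,0.07]' 60
python3 d.py .484 .002 .1 51.5 8
```

```text
clock: 2.37
tool_pos: [0.343, 0.2692, 0.2023]
ee_rot: [[-0.87, 0.493, 0.001], [0.493, 0.87, 0.0], [-0.001, 0.001, -1.0]]
wrist_force: [0.7, 0.4, 0.9]
grip_width: 0.0847
clock: 3.03
tool_pos: [0.4847, 0.0008, 0.1542]
ee_rot: [[-0.781, 0.625, 0.001], [0.625, 0.781, -0.0], [-0.001, 0.0, -1.0]]
wrist_force: [-0.5, 0.7, 0.5]
grip_width: 0.0697
t 3.03 pos [0.4847 0.0008 0.1542] jaw 51.32 F [-0.5  0.7  0.5] w 0.0697 q [-0.25  0.02  1.94  0.    1.18 -1.14]
delta [-0.0007  0.0012 -0.0542] [0.     0.0007 0.0031] dist 0.054
per row [-0.0001  0.0001 -0.0068] [0.     0.0001 0.0004]
```

```bash
python3 -m jog '[0,0.001,-0.014,0,0,0.003,0.07, 0,0,-0.014,0,0,0,0.07, 0,0,-0.014,0,0,0,0.07, 0,0,-0.014,0,0,0,0.07, 0,0,-0.014,0,0,0,0.07, 0,0,-0.014,0,0,0,0.07, 0,0,-0.014,0,0,0,0.07, 0,0,-0.011,0,0,0,0.07]' 60
python3 - <<'E'
from h import *
for n in("scene","top"):
    c=capture(n); u,v=proj(c,[.484,.002,.03]); 
    u,v=int(u),int(v); im=c["img"][max(v-60,0):v+60,u-70:u+70]; cv2.imwrite(f"pics/g1_{n}.png",cv2.resize(im[...,::-1],None,fx=4,fy=4,interpolation=cv2.INTER_CUBIC))
    vv,uu=np.mgrid[v-60:v+60,u-70:u+70];P=depth_pts(c,uu.ravel(),vv.ravel())
    r=P-[.484,.002,0]; j=np.radians(51.5); a=r[:,0]*np.cos(j)+r[:,1]*np.sin(j); b=-r[:,0]*np.sin(j)+r[:,1]*np.cos(j)
    for lo,hi in((-.065,-.033),(.033,.065)):
        s=P[(a>lo)&(a<hi)&(abs(b)<.012)&(P[:,2]>.016)&(P[:,2]<.06)]; print(n,lo,len(s),np.round(np.sort(s[:,2])[:8],4))
E
```

```text
clock: 3.7
tool_pos: [0.4837, 0.0038, 0.0443]
ee_rot: [[-0.783, 0.622, -0.001], [0.622, 0.783, 0.0], [0.001, -0.0, -1.0]]
wrist_force: [-0.6, 0.1, 0.1]
grip_width: 0.07
scene -0.065 49 [0.0361 0.037  0.0372 0.0395 0.0397 0.0403 0.0404 0.0405]
scene 0.033 57 [0.0365 0.0375 0.0382 0.0386 0.0391 0.0392 0.0392 0.0402]
top -0.065 0 []
top 0.033 0 []
```

View pics/g1_scene.png

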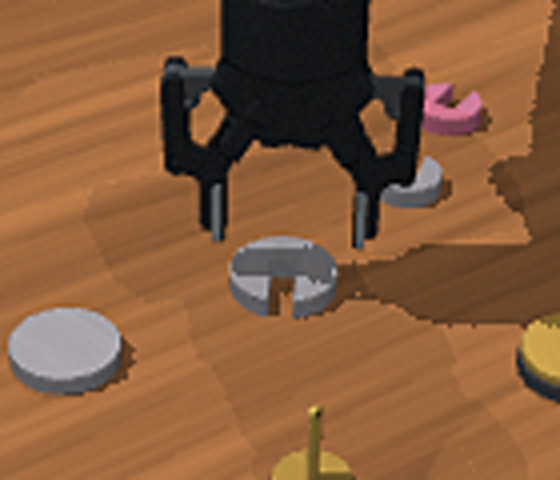

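The scene view shows the open fingers at (213,235) and (362,240) in the crop, either side of the steel slotted disc at (283,275). At 70 mm opening the tips are about 8 mm ahead of the TCP. Going down and closing.

```bash
python3 -m jog '[0,-0.001,-0.008,0,0,0,0.07, 0,-0.0005,-0.008,0,0,0,0.07, 0,0,-0.008,0,0,0,0.07, 0,0,-0.005,0,0,0,0.07, 0,0,0,0,0,0,0.066, 0,0,0,0,0,0,0.062, 0,0,0,0,0,0,0.058, 0,0,0,0,0,0,0.055]' 60; python3 -m jog '[0,0,0,0,0,0,0.05, 0,0,0,0,0,0,0.05, 0,0,0,0,0,0,0.05,0,0,0,0,0,0,0.05,0,0,0,0,0,0,0.05,0,0,0,0,0,0,0.05,0,0,0,0,0,0,0.05,0,0,0,0,0,0,0.05]' 60; python3 d.py .629 .088 .1 51.5 8
python3 - <<'E'
from h import *
c=capture("scene"); u,v=map(int,proj(c,[.484,.002,.01]))
cv2.imwrite("pics/g2.png",cv2.resize(c["img"][v-50:v+40,u-60:u+60][...,::-1],None,fx=5,fy=5,interpolation=cv2.INTER_CUBIC))
E
```

```text
clock: 4.47
tool_pos: [0.4841, 0.0022, 0.0169]
ee_rot: [[-0.784, 0.621, -0.0], [0.621, 0.784, -0.0], [0.0, -0.0, -1.0]]
wrist_force: [-2.5, 0.0, 3.9]
grip_width: 0.0575
clock: 5.13
tool_pos: [0.4842, 0.0022, 0.0169]
ee_rot: [[-0.784, 0.621, 0.0], [0.621, 0.784, -0.0], [-0.0, -0.0, -1.0]]
wrist_force: [-2.9, 0.2, 5.7]
grip_width: 0.0573
t 5.13 pos [0.4842 0.0022 0.0169] jaw 51.59 F [-2.9  0.2  5.7] w 0.0573 q [-0.25  0.26  2.   -0.    0.88 -1.15]
delta [0.1448 0.0858 0.0831] [ 0.0002  0.0001 -0.0016] dist 0.188
per row [0.0181 0.0107 0.0104] [ 0.      0.     -0.0002]
```

View pics/g2.png

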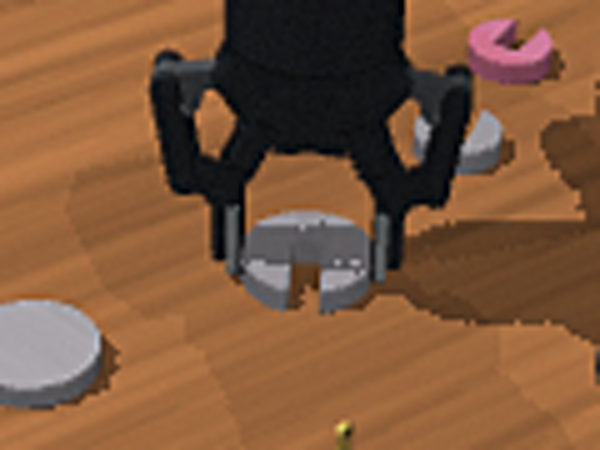

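```bash
python3 -m jog '[0,0,0.005,0,0,0,0.05, 0,0,0.01,0,0,0,0.05, 0,0,0.015,0,0,0,0.05,0,0,0.015,0,0,0,0.05,0,0,0.015,0,0,0,0.05,0,0,0.015,0,0,0,0.05,0,0,0.015,0,0,0,0.05,0,0,0.01,0,0,0,0.05]' 60;  python3 -m jog '[0.0181,0.0107,0,0,0,0,0.05, 0.0181,0.0107,0,0,0,0,0.05, 0.0181,0.0107,0,0,0,0,0.05, 0.0181,0.0107,0,0,0,0,0.05, 0.0181,0.0107,0,0,0,0,0.05, 0.0181,0.0107,0,0,0,0,0.05, 0.0181,0.0107,0,0,0,0,0.05, 0.0181,0.0107,0,0,0,0,0.05]' 60; python3 d.py .629 .088 .1 51.5 8
cat > look.py <<'E'
import sys
from fit import *
# look.py name x y z R : view + fit of disc held at underside z+.012 top
nm=sys.argv[1]; x,y,zt,R=map(float,sys.argv[2:6])
for n in("scene","top"):
    c=capture(n); u,v=map(int,proj(c,[x,y,zt]))
    cv2.imwrite(f"pics/{nm}_{n}.png",cv2.resize(c["img"][max(v-60,0):v+60,max(u-65,0):u+65][...,::-1],None,fx=4.5,fy=4.5,interpolation=cv2.INTER_CUBIC))
    print(n,fitdisc(c,x,y,zt,R,True,f"pics/{nm}_{n}_fit.png"))
E
python3 look.py h1 .629 .088 .112 .03
```

```text
clock: 5.85
tool_pos: [0.4849, 0.0022, 0.1185]
ee_rot: [[-0.783, 0.621, 0.003], [0.621, 0.783, -0.001], [-0.003, 0.001, -1.0]]
wrist_force: [0.8, -0.6, -3.1]
grip_width: 0.0574
clock: 6.52
tool_pos: [0.6295, 0.0886, 0.1163]
ee_rot: [[-0.783, 0.621, -0.0], [0.621, 0.783, 0.0], [0.0, -0.0, -1.0]]
wrist_force: [0.2, -0.7, -2.5]
grip_width: 0.0574
t 6.52 pos [0.6295 0.0886 0.1163] jaw 51.58 F [ 0.2 -0.7 -2.5] w 0.0574 q [-0.05  0.44  1.53  0.    1.17 -0.95]
delta [-0.0005 -0.0006 -0.0163] [-0.0001 -0.0003 -0.0014] dist 0.016
per row [-0.0001 -0.0001 -0.002 ] [-0.     -0.     -0.0002]
scene [ 6.315000e-01  8.810000e-02 -1.429157e+02  5.696000e-01]
top [ 0.6631  0.1024 -0.0598  0.4684]
```

View pics/h1_scene.png

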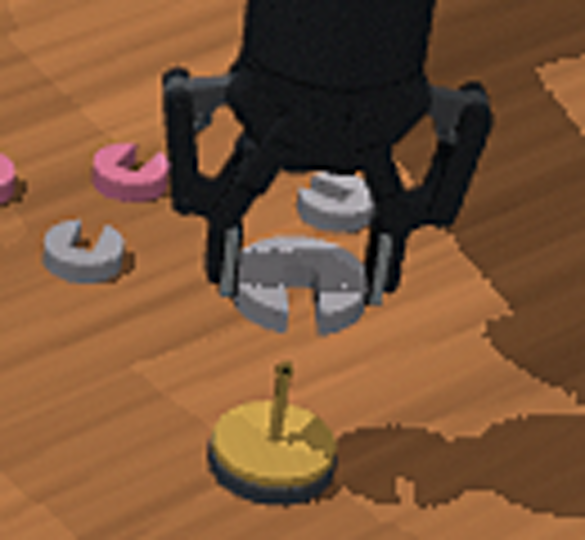

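View pics/h1_scene_fit.png

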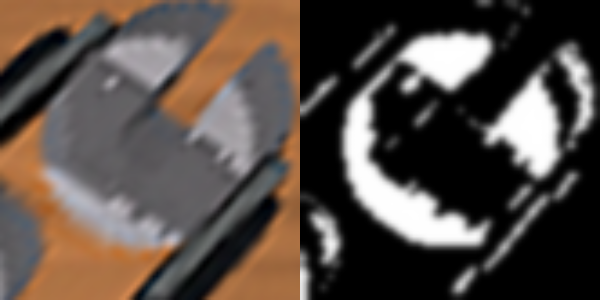

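The disc is held level at (300,285) in the crop, with its slot towards the camera. The eye of the post is at (283,370). Lowering until the eye just enters the slot, then looking.

```bash
python3 -m jog '[-0.0006,0,-0.006,0,0,0,0.05,-0.0006,0,-0.006,0,0,0,0.05,0,0,-0.006,0,0,0,0.05,0,0,-0.006,0,0,0,0.05,0,0,-0.006,0,0,0,0.05,0,0,-0.006,0,0,0,0.05,0,0,-0.006,0,0,0,0.05,0,0,-0.002,0,0,0,0.05]' 60; python3 look.py h2 .629 .088 .067 .03;  python3 d.py .6282 .0886 .1 51.5 8
```

```text
clock: 7.28
tool_pos: [0.6268, 0.0878, 0.0709]
ee_rot: [[-0.783, 0.622, -0.002], [0.622, 0.783, 0.0], [0.002, -0.001, -1.0]]
wrist_force: [-0.7, -0.1, -3.0]
grip_width: 0.0572
scene [  0.6291   0.0873 -39.2292   0.6456]
top [0.6555 0.1011 0.6785 0.4545]
t 7.38 pos [0.6272 0.0878 0.0715] jaw 51.57 F [ 0.1  1.4 -2.1] w 0.0575 q [-0.05  0.49  1.55  0.    1.1  -0.95]
delta [0.001  0.0008 0.0285] [-0.0001 -0.0013 -0.0013] dist 0.028
per row [0.0001 0.0001 0.0036] [-0.     -0.0002 -0.0002]
```

View pics/h2_scene.png

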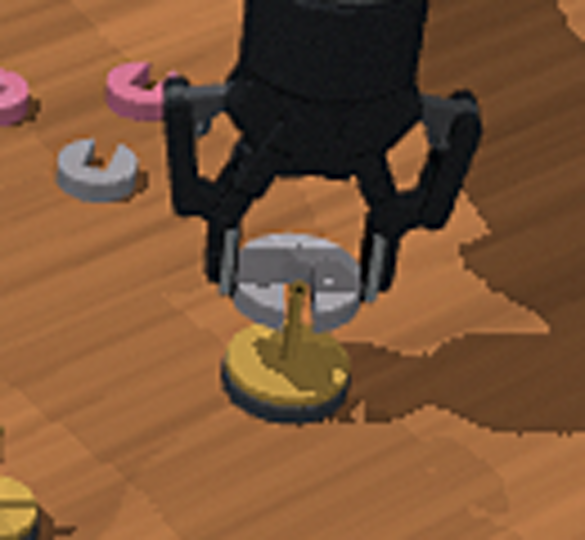

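```bash
cat > ov.py <<'E'
import sys
from h import *
nm,slot,zc,x,y,R=sys.argv[1],*map(float,sys.argv[2:7])
# overlay disc model: top face (zc+.012, green) & bottom (blue) with slot deg, centre x,y
c=capture("scene"); S=7
u0,v0=proj(c,[x,y,zc]); u0,v0=int(u0)-45,int(v0)-40
im=cv2.resize(c["img"][v0:v0+80,u0:u0+90],None,fx=S,fy=S,interpolation=cv2.INTER_CUBIC)[...,::-1].copy()
a=np.radians(slot); e=np.array([np.cos(a),np.sin(a)]); f=np.array([-e[1],e[0]])
for z,col in((zc+.012,(0,255,0)),(zc,(255,80,0))):
    t=np.arcsin(.007/R); th=np.linspace(t,2*np.pi-t,60)
    P=[e*R*np.cos(q)+f*R*np.sin(q) for q in th]+[-.007*e-.007*f,-.007*e+.007*f]
    P=np.array([[x+p[0],y+p[1],z] for p in P]); p=((proj(c,P)-[u0,v0]+.5)*S).astype(np.int32)
    cv2.polylines(im,[p],True,col,1)
cv2.imwrite(f"pics/{nm}.png",im)
E
python3 ov.py o1 -38.5 .0546 .6278 .0878 .03
```

```text
(no output)
```

View pics/o1.png

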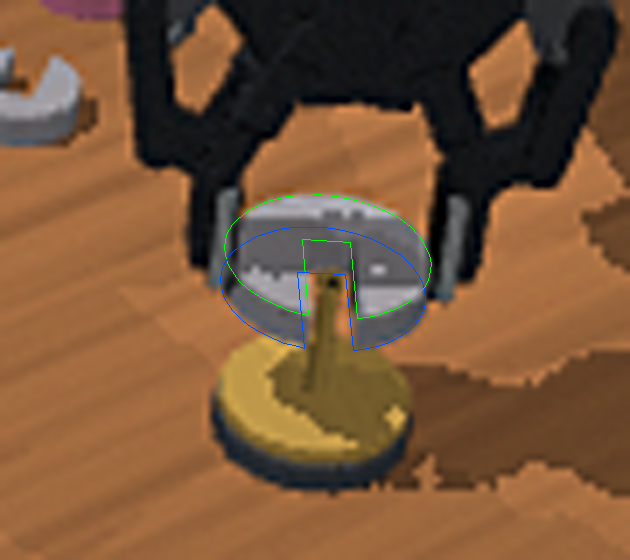

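The overlay fits the held disc. The eye at (330,282) sits mid-slot, between the edges at about 300 and 352. Lowering on.

```bash
python3 -m jog '[0.0005,0,-0.005,0,0,0,0.05,0.0005,0,-0.005,0,0,0,0.05,0,0,-0.005,0,0,0,0.05,0,0,-0.005,0,0,0,0.05,0,0,-0.005,0,0,0,0.05,0,0,-0.005,0,0,0,0.05,0,0,-0.004,0,0,0,0.05,0,0,-0.002,0,0,0,0.05]' 60;  python3 d.py .6282 .0886 .0329 51.5 8; python3 -m jog '[0,0,-0.001,0,0,0,0.05,0,0,0,0,0,0,0.05,0,0,0,0,0,0,0.05,0,0,0,0,0,0,0.05,0,0,-0.001,0,0,0,0.05,0,0,0,0,0,0,0.05,0,0,0,0,0,0,0.05,0,0,0,0,0,0,0.05]'
```

```text
clock: 8.1
tool_pos: [0.6282, 0.0879, 0.0353]
ee_rot: [[-0.783, 0.621, -0.001], [0.621, 0.783, 0.0], [0.001, -0.001, -1.0]]
wrist_force: [-0.6, 0.1, -2.5]
grip_width: 0.0575
t 8.1 pos [0.6282 0.0879 0.0353] jaw 51.58 F [-0.6  0.1 -2.5] w 0.0575 q [-0.05  0.55  1.56 -0.    1.04 -0.95]
delta [ 0.      0.0007 -0.0024] [-0.     -0.0012 -0.0013] dist 0.003
per row [ 0.      0.0001 -0.0003] [-0.     -0.0002 -0.0002]
clock: 8.77
tool_pos: [0.6286, 0.0879, 0.0343]
ee_rot: [[-0.783, 0.621, -0.0], [0.621, 0.783, -0.0], [-0.0, -0.0, -1.0]]
wrist_force: [-1.0, -0.4, -2.8]
grip_width: 0.0576
```

```bash
python3 -m jog '[0,0,-0.001,0,0,0,0.05,0,0,0,0,0,0,0.05,0,0,0,0,0,0,0.05,0,0,-0.0005,0,0,0,0.05,0,0,0,0,0,0,0.05,0,0,0,0,0,0,0.05,0,0,0,0,0,0,0.05,0,0,0,0,0,0,0.05]'
```

```text
clock: 9.43
tool_pos: [0.6287, 0.0879, 0.033]
ee_rot: [[-0.783, 0.621, 0.0], [0.621, 0.783, -0.0], [-0.0, 0.0, -1.0]]
wrist_force: [-0.3, -0.5, 1.5]
grip_width: 0.0573
```

Contact: Fz went from −2.7 to +1.5 N at the expected height. Releasing and lifting.

```bash
python3 -m jog '[0,0,-0.0003,0,0,0,0.058,0,0,0,0,0,0,0.06,0,0,0,0,0,0,0.062,0,0,0,0,0,0,0.064,0,0,0,0,0,0,0.067,0,0,0,0,0,0,0.07,0,0,0,0,0,0,0.072,0,0,0,0,0,0,0.072]'; python3 -m jog '[0,0,0.004,0,0,0,0.072,0,0,0.01,0,0,0,0.072,0,0,0.016,0,0,0,0.072,0,0,0.018,0,0,0,0.072,0,0,0.018,0,0,0,0.072,0,0,0.018,0,0,0,0.072,0,0,0.018,0,0,0,0.072,0,0,0.01,0,0,0,0.072]'; python3 look.py r1 .629 .088 .028 .03; python3 d.py .4768 -.258 .11 34.1 8
```

```text
clock: 10.1
tool_pos: [0.6287, 0.0878, 0.0325]
ee_rot: [[-0.783, 0.621, 0.0], [0.621, 0.783, -0.0], [-0.0, 0.0, -1.0]]
wrist_force: [-0.4, 0.2, 0.1]
grip_width: 0.0723
clock: 10.77
tool_pos: [0.63, 0.0879, 0.1482]
ee_rot: [[-0.783, 0.621, 0.005], [0.621, 0.783, -0.0], [-0.004, 0.003, -1.0]]
wrist_force: [-0.0, 0.8, 0.4]
grip_width: 0.0721
scene [  0.6305   0.0881 -38.76     0.9172]
top [ 0.6214  0.086  62.0739  0.4158]
t 10.87 pos [0.6304 0.0878 0.1477] jaw 51.58 F [ 0.4 -0.7 -0.4] w 0.0717 q [-0.05  0.4   1.51  0.    1.22 -0.95]
delta [-0.1536 -0.3458 -0.0377] [ 3.000e-04  5.500e-03 -3.051e-01] dist 0.38
per row [-0.0192 -0.0432 -0.0047] [ 0.      0.0007 -0.0381]
```

View pics/r1_scene.png

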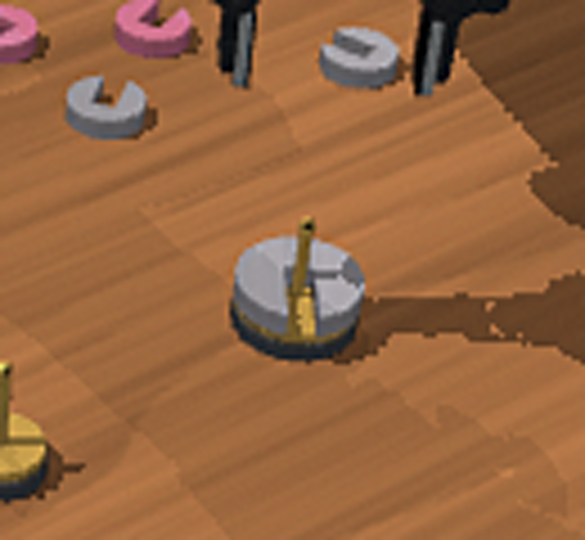

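Large disc A lies flat on the pan at (300,295) with the post in its slot; the fit gives −38.8°. Now large disc B.

```bash
python3 -m jog '[-0.0128,-0.0288,-0.003,0,0.001,-0.0254,0.072,-0.0128,-0.0288,-0.003,0,0.001,-0.0254,0.072,-0.0128,-0.0288,-0.003,0,0.001,-0.0254,0.072,-0.0128,-0.0288,-0.003,0,0.001,-0.0254,0.072,-0.0128,-0.0288,-0.003,0,0.001,-0.0254,0.072,-0.0128,-0.0288,-0.003,0,0,-0.0254,0.072,-0.0128,-0.0288,-0.003,0,0,-0.0254,0.072,-0.0128,-0.0288,-0.003,0,0,-0.0254,0.072]'; python3 -m jog '[-0.0128,-0.0288,-0.003,0,0,-0.0254,0.072,-0.0128,-0.0288,-0.003,0,0,-0.0254,0.072,-0.0128,-0.0288,-0.003,0,0,-0.0254,0.07,-0.0128,-0.0288,-0.003,0,0,-0.0254,0.07,0,0,0,0,0,0,0.07,0,0,0,0,0,0,0.07,0,0,0,0,0,0,0.07,0,0,0,0,0,0,0.07]'; python3 d.py .4768 -.258 .016 34.1 8
```

```text
clock: 11.53
tool_pos: [0.5247, -0.1434, 0.1192]
ee_rot: [[-0.641, 0.768, -0.007], [0.768, 0.641, 0.002], [0.005, -0.004, -1.0]]
wrist_force: [0.7, -0.9, 0.0]
grip_width: 0.0718
clock: 12.2
tool_pos: [0.4752, -0.2565, 0.108]
ee_rot: [[-0.562, 0.827, -0.005], [0.827, 0.562, 0.002], [0.005, -0.003, -1.0]]
wrist_force: [-0.1, -0.0, 0.1]
grip_width: 0.0701
t 12.2 pos [ 0.4752 -0.2565  0.108 ] jaw 34.19 F [-0.1 -0.   0.1] w 0.0701 q [-0.72  0.23  1.81 -0.    1.1  -1.31]
delta [ 0.0016 -0.0015 -0.092 ] [-0.0021 -0.0054 -0.0016] dist 0.092
per row [ 0.0002 -0.0002 -0.0115] [-0.0003 -0.0007 -0.0002]
```

```bash
python3 -m jog '[0.0008,-0.0008,-0.012,-0.001,-0.0027,0,0.07,0.0008,-0.0007,-0.013,-0.001,-0.0027,0,0.07,0,0,-0.013,0,0,0,0.07,0,0,-0.013,0,0,0,0.07,0,0,-0.012,0,0,0,0.07,0,0,-0.009,0,0,0,0.07,0,0,0,0,0,0,0.07,0,0,0,0,0,0,0.07]';python3 d.py .4768 -.258 .016 34.1 8; python3 ov.py o2 124.2 0 .4765 -.258 .03
```

```text
clock: 12.87
tool_pos: [0.4766, -0.2586, 0.0362]
ee_rot: [[-0.561, 0.828, -0.0], [0.828, 0.561, -0.0], [0.0, -0.0, -1.0]]
wrist_force: [0.7, 0.4, -0.1]
grip_width: 0.0698
t 12.87 pos [ 0.4766 -0.2586  0.0362] jaw 34.15 F [ 0.7  0.4 -0.1] w 0.0698 q [-0.72  0.35  1.84 -0.    0.96 -1.32]
delta [ 0.0002  0.0006 -0.0202] [ 0.0001 -0.0002 -0.0009] dist 0.02
per row [ 0.      0.0001 -0.0025] [ 0.     -0.     -0.0001]
```

View pics/o2.png

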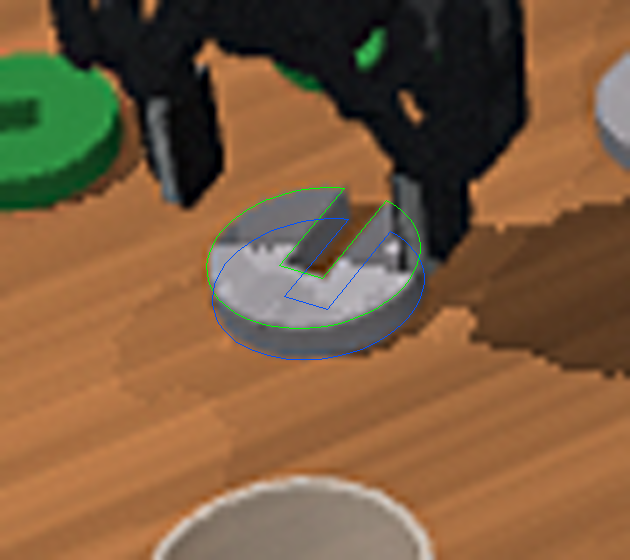

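The grey disc at (315,265) fits the model outline, and the fingers clear it on both sides. Going down to grip.

```bash
python3 -m jog '[0,0,-0.006,0,0,0,0.07,0,0,-0.006,0,0,0,0.07,0,0,-0.005,0,0,0,0.07,0,0,-0.0025,0,0,0,0.067,0,0,0,0,0,0,0.064,0,0,0,0,0,0,0.061,0,0,0,0,0,0,0.058,0,0,0,0,0,0,0.055]' 60;python3 -m jog '[0,0,0,0,0,0,0.05,0,0,0,0,0,0,0.05,0,0,0,0,0,0,0.05,0,0,0,0,0,0,0.05,0,0,0.004,0,0,0,0.05,0,0,0.01,0,0,0,0.05,0,0,0.015,0,0,0,0.05,0,0,0.015,0,0,0,0.05]' 60; python3 d.py .4768 -.258 .016 34.1 8
```

```text
clock: 13.58
tool_pos: [0.4768, -0.2594, 0.0176]
ee_rot: [[-0.561, 0.828, 0.001], [0.828, 0.561, -0.001], [-0.001, -0.0, -1.0]]
wrist_force: [-2.5, 1.2, 4.0]
grip_width: 0.0573
clock: 14.25
tool_pos: [0.4763, -0.2589, 0.0614]
ee_rot: [[-0.561, 0.828, -0.0], [0.828, 0.561, -0.0], [0.0, -0.0, -1.0]]
wrist_force: [0.6, 0.2, -2.4]
grip_width: 0.0571
t 14.25 pos [ 0.4763 -0.2589  0.0614] jaw 34.11 F [ 0.6  0.2 -2.4] w 0.0571 q [-0.72  0.3   1.83 -0.    1.01 -1.32]
delta [ 0.0005  0.0009 -0.0454] [ 0.0001 -0.0001 -0.0002] dist 0.045
per row [ 0.0001  0.0001 -0.0057] [ 0. -0. -0.]
```

```bash
python3 -m jog '[0,0,0.016,0,0,-0.079,0.05,0,0,0.016,0,0,-0.079,0.05,0,0,0.016,0,0,-0.079,0.05,0,0,0.016,0,0,-0.079,0.05,0.0127,0.0288,0,0,0,-0.079,0.05,0.0127,0.0288,0,0,0,-0.079,0.05,0.0127,0.0288,0,0,0,-0.079,0.05,0.0127,0.0288,0,0,0,-0.079,0.05]';python3 -m jog '[0.0127,0.0288,0,0,0,-0.079,0.05,0.0127,0.0288,0,0,0,-0.079,0.05,0.0127,0.0288,0,0,0,-0.079,0.05,0.0127,0.0288,0,0,0,-0.079,0.05,0.0127,0.0288,0,0,0,-0.079,0.05,0.0127,0.0288,0,0,0,-0.079,0.05,0.0127,0.0288,0,0,0,-0.079,0.05,0.0127,0.0288,0,0,0,-0.079,0.05]'; python3 d.py .6284 .0872 .078 -38.5 8
```

```text
clock: 14.92
tool_pos: [0.5279, -0.1429, 0.1257]
ee_rot: [[0.041, 0.999, 0.001], [0.999, -0.041, -0.001], [-0.001, 0.001, -1.0]]
wrist_force: [0.7, -0.4, -3.0]
grip_width: 0.0569
clock: 15.58
tool_pos: [0.6294, 0.088, 0.1254]
ee_rot: [[0.623, 0.782, -0.0], [0.782, -0.623, -0.001], [-0.001, 0.0, -1.0]]
wrist_force: [0.5, 0.4, -1.6]
grip_width: 0.0573
t 15.58 pos [0.6294 0.088  0.1254] jaw -38.52 F [ 0.5  0.4 -1.6] w 0.0573 q [-0.05  0.43  1.52 -0.    1.19  0.62]
delta [-0.001  -0.0008 -0.0474] [ 0.0007 -0.0003  0.0004] dist 0.047
per row [-0.0001 -0.0001 -0.0059] [ 0.0001 -0.      0.0001]
```

```bash
python3 -m jog '[-0.0005,-0.0004,-0.006,0,0,0,0.05,-0.0005,-0.0004,-0.008,0,0,0,0.05,0,0,-0.009,0,0,0,0.05,0,0,-0.009,0,0,0,0.05,0,0,-0.009,0,0,0,0.05,0,0,-0.008,0,0,0,0.05,0,0,0,0,0,0,0.05,0,0,0,0,0,0,0.05]';python3 d.py .6284 .0872 .078 -38.5 8; python3 ov.py o3 51.5 .059 .6288 .0872 .03
```

```text
clock: 16.25
tool_pos: [0.6274, 0.0851, 0.0751]
ee_rot: [[0.62, 0.784, -0.002], [0.784, -0.62, -0.001], [-0.002, -0.001, -1.0]]
wrist_force: [0.3, 0.2, -1.3]
grip_width: 0.0572
t 16.25 pos [0.6274 0.0851 0.0751] jaw -38.34 F [ 0.3  0.2 -1.3] w 0.0572 q [-0.06  0.49  1.55 -0.    1.1   0.61]
delta [0.001  0.0021 0.0029] [ 0.0007 -0.0023 -0.0027] dist 0.004
per row [0.0001 0.0003 0.0004] [ 0.0001 -0.0003 -0.0003]
```

View pics/o3.png

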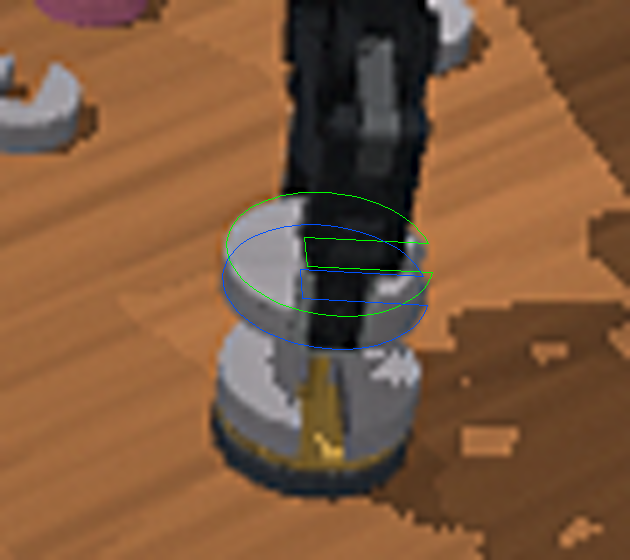

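```bash
python3 -m jog '[0.0003,0.001,0,0,0,0,0.05,0.0002,0.0005,0,0,0,0,0.05,0,0,0,0,0,0,0.05,0,0,0,0,0,0,0.05,0,0,0,0,0,0,0.05,0,0,0,0,0,0,0.05,0,0,0,0,0,0,0.05,0,0,0,0,0,0,0.05]'; for i in 1 2; do python3 d.py .6284 .0872 .078 -38.5 8|head -1; done
```

```text
clock: 16.97
tool_pos: [0.6285, 0.0871, 0.076]
ee_rot: [[0.62, 0.785, -0.001], [0.785, -0.62, -0.001], [-0.001, -0.0, -1.0]]
wrist_force: [-0.4, -0.4, -2.1]
grip_width: 0.0575
t 16.97 pos [0.6285 0.0871 0.076 ] jaw -38.31 F [-0.4 -0.4 -2.1] w 0.0575 q [-0.05  0.49  1.55 -0.    1.1   0.62]
t 16.97 pos [0.6285 0.0871 0.076 ] jaw -38.31 F [-0.4 -0.4 -2.1] w 0.0575 q [-0.05  0.49  1.55 -0.    1.1   0.62]
```

```bash
python3 -m jog '[0,0,-0.003,0,0,0,0.05,0,0,-0.003,0,0,0,0.05,0,0,-0.003,0,0,0,0.05,0,0,-0.003,0,0,0,0.05,0,0,-0.003,0,0,0,0.05,0,0,0,0,0,0,0.05,0,0,0,0,0,0,0.05,0,0,0,0,0,0,0.05]'; python3 ov.py o4 51.5 .0435 .6290 .0872 .03
```

```text
clock: 17.63
tool_pos: [0.6286, 0.0871, 0.0611]
ee_rot: [[0.62, 0.785, -0.0], [0.785, -0.62, -0.001], [-0.001, 0.0, -1.0]]
wrist_force: [-0.6, -0.4, -2.0]
grip_width: 0.0572
```

View pics/o4.png

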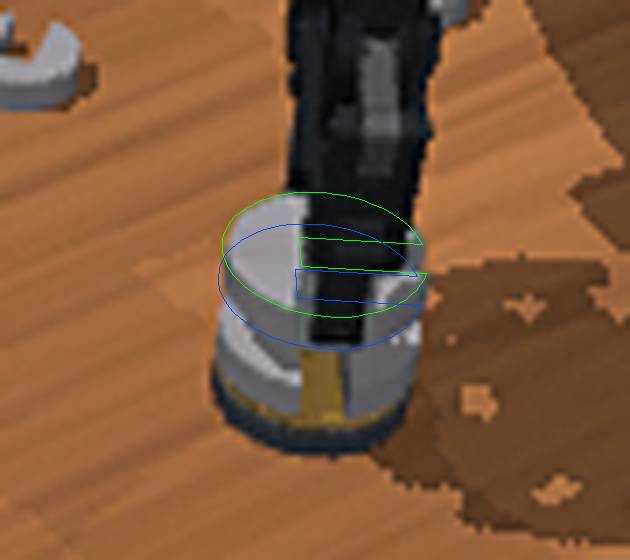

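The upper disc sits coaxially over the lower one, with no side force. Lowering the last 15 mm.

```bash
python3 -m jog '[0,0,-0.003,0,0,0,0.05,0,0,-0.003,0,0,0,0.05,0,0,-0.003,0,0,0,0.05,0,0,-0.002,0,0,0,0.05,0,0,-0.002,0,0,0,0.05,0,0,0,0,0,0,0.05,0,0,0,0,0,0,0.05,0,0,0,0,0,0,0.05]';  python3 -m jog '[0,0,-0.001,0,0,0,0.05,0,0,0,0,0,0,0.05,0,0,0,0,0,0,0.05,0,0,0,0,0,0,0.05,0,0,-0.001,0,0,0,0.05,0,0,0,0,0,0,0.05,0,0,0,0,0,0,0.05,0,0,0,0,0,0,0.05]'
```

```text
clock: 18.35
tool_pos: [0.6286, 0.0871, 0.0481]
ee_rot: [[0.62, 0.785, -0.0], [0.785, -0.62, -0.001], [-0.001, 0.0, -1.0]]
wrist_force: [-0.1, -0.1, -1.8]
grip_width: 0.0574
clock: 19.02
tool_pos: [0.6285, 0.0871, 0.046]
ee_rot: [[0.62, 0.785, -0.001], [0.785, -0.62, -0.001], [-0.001, -0.0, -1.0]]
wrist_force: [-0.4, -0.4, -2.6]
grip_width: 0.0571
```

```bash
python3 -m jog '[0,0,-0.0005,0,0,0,0.05,0,0,0,0,0,0,0.05,0,0,0,0,0,0,0.05,0,0,0,0,0,0,0.05,0,0,-0.0005,0,0,0,0.05,0,0,0,0,0,0,0.05,0,0,0,0,0,0,0.05,0,0,0,0,0,0,0.05]'
```

```text
clock: 19.68
tool_pos: [0.6287, 0.0871, 0.0456]
ee_rot: [[0.62, 0.785, -0.001], [0.785, -0.62, -0.001], [-0.001, 0.0, -1.0]]
wrist_force: [-1.7, -0.7, 5.8]
grip_width: 0.0575
```

```bash
python3 -m jog '[0,0,0,0,0,0,0.058,0,0,0,0,0,0,0.06,0,0,0,0,0,0,0.062,0,0,0,0,0,0,0.064,0,0,0,0,0,0,0.067,0,0,0,0,0,0,0.07,0,0,0,0,0,0,0.072,0,0,0,0,0,0,0.072]'; python3 -m jog '[0,0,0.004,0,0,0,0.072,0,0,0.01,0,0,0,0.072,0,0,0.016,0,0,0,0.072,0,0,0.018,0,0,0,0.072,0,0,0.018,0,0,0,0.072,0,0,0.018,0,0,0,0.072,0,0,0.018,0,0,0,0.072,0,0,0.01,0,0,0,0.072]'; python3 look.py r2 .629 .088 .040 .03; python3 d.py .4845 .2627 .11 109 8
```

```text
clock: 20.35
tool_pos: [0.6286, 0.0871, 0.045]
ee_rot: [[0.62, 0.785, -0.001], [0.785, -0.62, -0.001], [-0.001, 0.0, -1.0]]
wrist_force: [-0.4, -0.1, -0.8]
grip_width: 0.0719
clock: 21.02
tool_pos: [0.6299, 0.087, 0.1607]
ee_rot: [[0.62, 0.785, 0.004], [0.785, -0.62, -0.001], [0.002, 0.004, -1.0]]
wrist_force: [1.4, 0.1, 0.3]
grip_width: 0.0718
scene [ 0.6305  0.088  52.9172  0.9081]
top [ 0.6216  0.0858 62.0252  0.4149]
t 21.12 pos [0.6303 0.087  0.1602] jaw -38.31 F [ 0.3  0.3 -0. ] w 0.0722 q [-0.05  0.39  1.5  -0.    1.25  0.62]
delta [-0.1458  0.1757 -0.0502] [ 0.001   0.005  -0.5706] dist 0.234
per row [-0.0182  0.022  -0.0063] [ 0.0001  0.0006 -0.0713]
```

View pics/r2_scene.png

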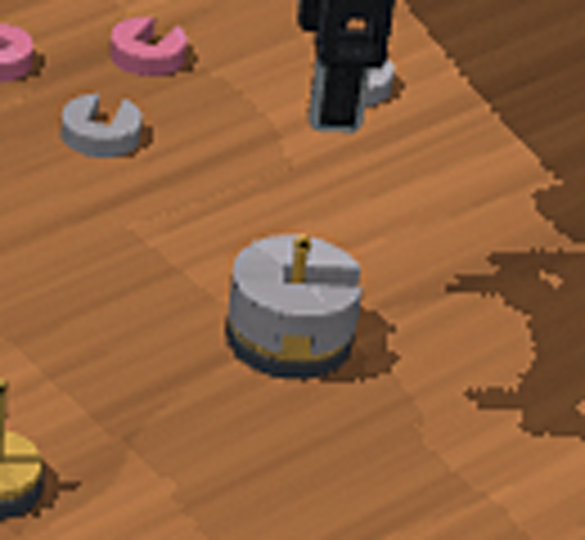

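Both large discs are stacked at (295,290), with the slots about 91.7° apart by the scene fits. Next is small disc A, grey, at (168,253) in the top view.

```bash
python3 -m jog '[-0.0182,0.022,-0.0063,0,0,-0.0713,0.06,-0.0182,0.022,-0.0063,0,0,-0.0713,0.06,-0.0182,0.022,-0.0063,0,0,-0.0713,0.06,-0.0182,0.022,-0.0063,0,0,-0.0713,0.06,-0.0182,0.022,-0.0063,0,0,-0.0713,0.06,-0.0182,0.022,-0.0063,0,0,-0.0713,0.055,-0.0182,0.022,-0.0063,0,0,-0.0713,0.055,-0.0182,0.022,-0.0063,0,0,-0.0713,0.055]'; python3 -m jog '[0,0,-0.01,0,0,0,0.055,0,0,-0.02,0,0,0,0.055,0,0,-0.02,0,0,0,0.055,0,0,-0.015,0,0,0,0.055,0,0,-0.005,0,0,0,0.055,0,0,0,0,0,0,0.055,0,0,0,0,0,0,0.055,0,0,0,0,0,0,0.055]'; python3 d.py .484 .2627 .02 -71 8;python3 ov.py o5 -161 0 .4843 .263 .021
python3 - <<'E'
from h import *
c=capture("scene"); u,v=map(int,proj(c,[.484,.2627,.03])); vv,uu=np.mgrid[v-40:v+40,u-50:u+50];P=depth_pts(c,uu.ravel(),vv.ravel())
r=P-[.484,.2627,0]; j=np.radians(-71); a=r[:,0]*np.cos(j)+r[:,1]*np.sin(j); b=-r[:,0]*np.sin(j)+r[:,1]*np.cos(j)
for lo,hi in((-.055,-.025),(.025,.055)):
    s=P[(a>lo)&(a<hi)&(abs(b)<.012)&(P[:,2]>.014)&(P[:,2]<.06)]; print(lo,len(s),np.round(np.sort(s[:,2])[:8],4))
E
```

```text
clock: 21.78
tool_pos: [0.4811, 0.2637, 0.1051]
ee_rot: [[0.947, 0.322, -0.003], [0.322, -0.947, -0.001], [-0.003, -0.0, -1.0]]
wrist_force: [0.1, -0.7, -0.1]
grip_width: 0.0549
clock: 22.45
tool_pos: [0.4839, 0.2631, 0.0376]
ee_rot: [[0.945, 0.326, 0.001], [0.326, -0.945, 0.0], [0.001, 0.0, -1.0]]
wrist_force: [-0.8, 0.0, 0.0]
grip_width: 0.0549
t 22.45 pos [0.4839 0.2631 0.0376] jaw -70.99 F [-0.8  0.   0. ] w 0.0549 q [ 0.28  0.36  1.81 -0.    0.97  1.52]
delta [ 0.0001 -0.0004 -0.0176] [-0.0002  0.0008 -0.0001] dist 0.018
per row [ 0.     -0.0001 -0.0022] [-0.      0.0001 -0.    ]
-0.055 102 [0.0202 0.0235 0.0246 0.0249 0.0254 0.0254 0.0262 0.0263]
0.025 100 [0.0211 0.0215 0.0229 0.0242 0.0247 0.025  0.0252 0.0256]
```

View pics/o5.png

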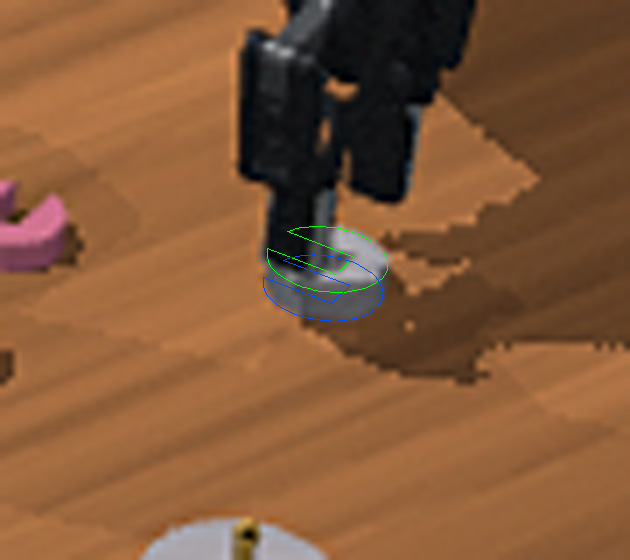

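The small disc at (325,265) lies under the model outline, with the fingers on either side. Descending and gripping.

```bash
python3 -m jog '[0,0,-0.005,0,0,0,0.055,0,0,-0.005,0,0,0,0.055,0,0,-0.004,0,0,0,0.055,0,0,-0.0025,0,0,0,0.052,0,0,0,0,0,0,0.049,0,0,0,0,0,0,0.046,0,0,0,0,0,0,0.043,0,0,0,0,0,0,0.038]' 50;python3 -m jog '[0,0,0,0,0,0,0.033,0,0,0,0,0,0,0.033,0,0,0,0,0,0,0.033,0,0,0,0,0,0,0.033,0,0,0,0,0,0,0.033,0,0,0,0,0,0,0.033,0,0,0,0,0,0,0.033,0,0,0,0,0,0,0.033]' 50; python3 ov.py o6 -161 0 .4843 .263 .021
```

```text
clock: 23.22
tool_pos: [0.4834, 0.2632, 0.0207]
ee_rot: [[0.945, 0.326, -0.0], [0.326, -0.945, -0.0], [-0.0, 0.0, -1.0]]
wrist_force: [0.5, 0.0, -0.9]
grip_width: 0.0399
clock: 23.88
tool_pos: [0.4834, 0.2632, 0.0206]
ee_rot: [[0.945, 0.326, -0.0], [0.326, -0.945, -0.0], [-0.0, 0.0, -1.0]]
wrist_force: [-0.6, -0.7, 5.8]
grip_width: 0.0398
```

View pics/o6.png

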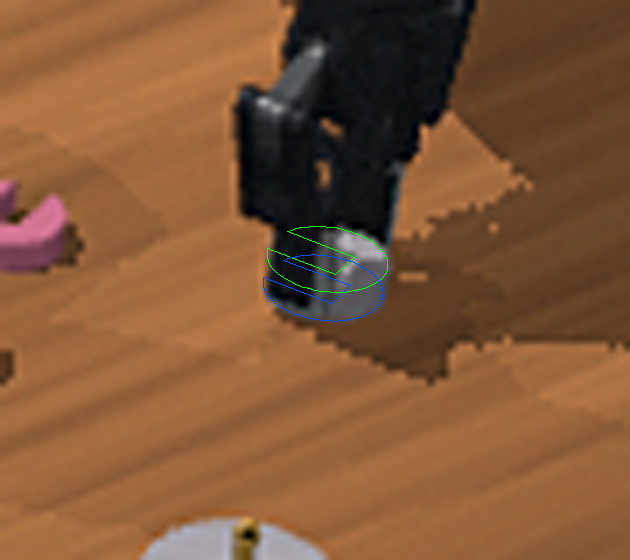

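```bash
python3 -m jog '[0,0,0.005,0,0,0,0.033,0,0,0.01,0,0,0,0.033,0,0,0.016,0,0,0,0.033,0,0,0.02,0,0,0,0.033,0,0,0.02,0,0,0,0.033,0,0,0.02,0,0,0,0.033,0,0,0.014,0,0,0,0.033,0,0,0.005,0,0,0,0.033]'; python3 -m jog '[0.0108,-0.025,0,0,0,0,0.033,0.0108,-0.025,0,0,0,0,0.033,0.0108,-0.025,0,0,0,0,0.033,0.0108,-0.025,0,0,0,0,0.033,0.0108,-0.025,0,0,0,0,0.033,0.0108,-0.025,0,0,0,0,0.033,0.0108,-0.025,0,0,0,0,0.033,0.0108,-0.025,0,0,0,0,0.033]'; python3 -m jog '[0.0108,-0.025,0,0,0,0,0.033,0.0108,-0.025,0,0,0,0,0.033,0.0108,-0.025,0,0,0,0,0.033,0.0108,-0.025,0,0,0,0,0.033,0.0108,-0.025,0,0,0,0,0.033,0.0108,-0.025,0,0,0,0,0.033,0,0,0,0,0,0,0.033,0,0,0,0,0,0,0.033]';  python3 d.py .6342 -.0859 .08 -71 8
```

```text
clock: 24.6
tool_pos: [0.4843, 0.2635, 0.1332]
ee_rot: [[0.945, 0.326, 0.004], [0.326, -0.945, 0.001], [0.004, 0.0, -1.0]]
wrist_force: [0.1, 0.2, -1.2]
grip_width: 0.0396
clock: 25.27
tool_pos: [0.569, 0.0618, 0.1294]
ee_rot: [[0.945, 0.326, -0.002], [0.326, -0.945, -0.0], [-0.002, -0.001, -1.0]]
wrist_force: [0.3, -0.0, -1.0]
grip_width: 0.04
clock: 25.93
tool_pos: [0.6339, -0.088, 0.1293]
ee_rot: [[0.946, 0.324, -0.002], [0.324, -0.946, 0.0], [-0.002, -0.001, -1.0]]
wrist_force: [-0.4, 1.2, -0.2]
grip_width: 0.0393
t 25.93 pos [ 0.6339 -0.088   0.1293] jaw -71.12 F [-0.4  1.2 -0.2] w 0.0393 q [-0.33  0.43  1.51 -0.    1.2   0.92]
delta [ 0.0003  0.0021 -0.0493] [-0.0003 -0.0021  0.0021] dist 0.049
per row [ 0.      0.0003 -0.0062] [-0.     -0.0003  0.0003]
```

```bash
python3 -m jog '[0.0003,0.001,-0.005,0,0,0,0.033,0,0.0005,-0.009,0,0,0,0.033,0,0,-0.009,0,0,0,0.033,0,0,-0.009,0,0,0,0.033,0,0,-0.008,0,0,0,0.033,0,0,-0.004,0,0,0,0.033,0,0,0,0,0,0,0.033,0,0,0,0,0,0,0.033]'; python3 d.py .6342 -.0859 .08 -71 8; python3 ov.py o7 -161 .0634 .6355 -.0859 .021
```

```text
clock: 26.6
tool_pos: [0.6343, -0.0853, 0.0857]
ee_rot: [[0.945, 0.326, -0.001], [0.326, -0.945, -0.0], [-0.001, -0.0, -1.0]]
wrist_force: [0.2, -0.3, -0.6]
grip_width: 0.0399
t 26.6 pos [ 0.6343 -0.0853  0.0857] jaw -70.98 F [ 0.2 -0.3 -0.6] w 0.0399 q [-0.32  0.49  1.53 -0.    1.13  0.92]
delta [-0.0001 -0.0006 -0.0057] [ 0.0001 -0.0015 -0.0003] dist 0.006
per row [-0.     -0.0001 -0.0007] [ 0.     -0.0002 -0.    ]
```

View pics/o7.png

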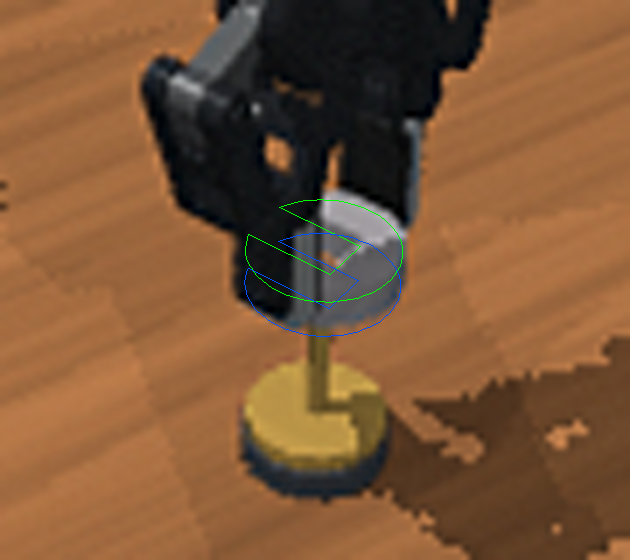

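The disc is held level above the narrow hanger, its outline matching the model at (325,265). Lowering with force checks.

```bash
python3 -m jog '[0,-0.0005,-0.003,0,0,0,0.033,0,0,-0.003,0,0,0,0.033,0,0,-0.003,0,0,0,0.033,0,0,-0.002,0,0,0,0.033,0,0,0,0,0,0,0.033,0,0,0,0,0,0,0.033,0,0,0,0,0,0,0.033,0,0,0,0,0,0,0.033]'; python3 ov.py o8 -161 .054 .6355 -.0859 .021;  python3 -m jog '[0,0,-0.003,0,0,0,0.033,0,0,-0.003,0,0,0,0.033,0,0,-0.003,0,0,0,0.033,0,0,-0.003,0,0,0,0.033,0,0,-0.003,0,0,0,0.033,0,0,0,0,0,0,0.033,0,0,0,0,0,0,0.033,0,0,0,0,0,0,0.033]'
```

```text
clock: 27.32
tool_pos: [0.6346, -0.086, 0.0753]
ee_rot: [[0.945, 0.326, -0.001], [0.326, -0.945, -0.0], [-0.001, 0.0, -1.0]]
wrist_force: [-0.4, -0.3, -1.8]
grip_width: 0.0399
clock: 28.03
tool_pos: [0.6345, -0.086, 0.0601]
ee_rot: [[0.945, 0.326, -0.001], [0.326, -0.945, -0.0], [-0.001, 0.0, -1.0]]
wrist_force: [0.6, -0.0, -0.6]
grip_width: 0.0397
```

View pics/o8.png

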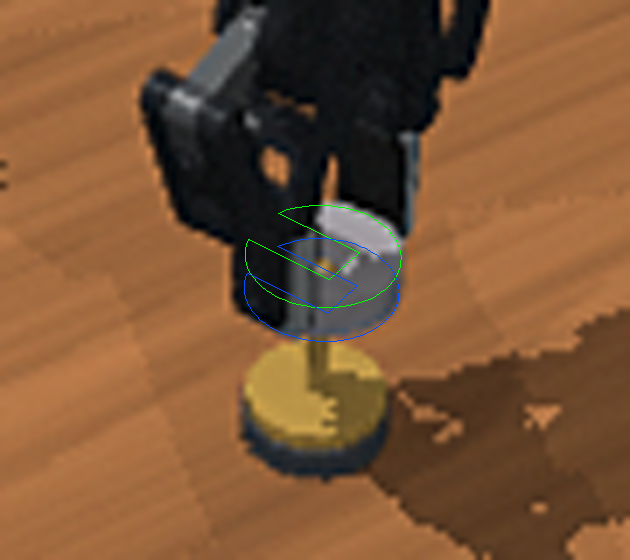

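The gold of the eye shows inside the slot at (325,265), and there is no side force. Lowering on to the pan.

```bash
python3 -m jog '[0,0,-0.004,0,0,0,0.033,0,0,-0.004,0,0,0,0.033,0,0,-0.004,0,0,0,0.033,0,0,-0.004,0,0,0,0.033,0,0,-0.003,0,0,0,0.033,0,0,-0.002,0,0,0,0.033,0,0,0,0,0,0,0.033,0,0,0,0,0,0,0.033]';  python3 -m jog '[0,0,-0.001,0,0,0,0.033,0,0,0,0,0,0,0.033,0,0,0,0,0,0,0.033,0,0,0,0,0,0,0.033,0,0,-0.001,0,0,0,0.033,0,0,0,0,0,0,0.033,0,0,0,0,0,0,0.033,0,0,0,0,0,0,0.033]'
```

```text
clock: 28.7
tool_pos: [0.6344, -0.0859, 0.0389]
ee_rot: [[0.945, 0.326, -0.001], [0.326, -0.945, -0.0], [-0.001, -0.0, -1.0]]
wrist_force: [-0.4, -0.4, -1.3]
grip_width: 0.0395
clock: 29.37
tool_pos: [0.6344, -0.0859, 0.0371]
ee_rot: [[0.945, 0.326, -0.001], [0.326, -0.945, -0.0], [-0.001, -0.0, -1.0]]
wrist_force: [-0.3, -0.1, -0.8]
grip_width: 0.0399
```

```bash
python3 -m jog '[0,0,-0.0005,0,0,0,0.033,0,0,0,0,0,0,0.033,0,0,0,0,0,0,0.033,0,0,0,0,0,0,0.033,0,0,-0.0005,0,0,0,0.033,0,0,0,0,0,0,0.033,0,0,0,0,0,0,0.033,0,0,0,0,0,0,0.033]'
```

```text
clock: 30.03
tool_pos: [0.6345, -0.086, 0.0366]
ee_rot: [[0.945, 0.326, -0.001], [0.326, -0.945, -0.0], [-0.001, 0.0, -1.0]]
wrist_force: [-2.3, 1.1, 4.7]
grip_width: 0.0398
```

```bash
python3 -m jog '[0,0,0,0,0,0,0.041,0,0,0,0,0,0,0.043,0,0,0,0,0,0,0.045,0,0,0,0,0,0,0.048,0,0,0,0,0,0,0.051,0,0,0,0,0,0,0.055,0,0,0,0,0,0,0.055,0,0,0,0,0,0,0.055]'; python3 -m jog '[0,0,0.004,0,0,0,0.055,0,0,0.01,0,0,0,0.055,0,0,0.016,0,0,0,0.055,0,0,0.018,0,0,0,0.055,0,0,0.018,0,0,0,0.055,0,0,0.018,0,0,0,0.055,0,0,0.018,0,0,0,0.055,0,0,0.01,0,0,0,0.055]'; python3 look.py r3 .634 -.086 .028 .021; python3 d.py .446 .1175 .1 37 12
```

```text
clock: 30.7
tool_pos: [0.6344, -0.0859, 0.036]
ee_rot: [[0.945, 0.326, -0.001], [0.326, -0.945, -0.0], [-0.001, -0.0, -1.0]]
wrist_force: [-0.1, 0.5, 0.1]
grip_width: 0.0552
clock: 31.37
tool_pos: [0.6358, -0.0863, 0.1518]
ee_rot: [[0.945, 0.326, 0.003], [0.326, -0.945, -0.002], [0.003, 0.003, -1.0]]
wrist_force: [-0.5, 0.1, 0.0]
grip_width: 0.0549
scene [ 6.359000e-01 -8.520000e-02 -1.606835e+02  8.465000e-01]
top [ 0.6306 -0.0866 -0.3154  0.3534]
t 31.47 pos [ 0.6361 -0.0865  0.1514] jaw -70.99 F [0.6 0.6 0.7] w 0.0552 q [-0.32  0.41  1.49 -0.    1.23  0.92]
delta [-0.1901  0.204  -0.0514] [ 0.0021  0.0044 -1.2569] dist 0.284
per row [-0.0158  0.017  -0.0043] [ 0.0002  0.0004 -0.1047]
```

View pics/r3_scene.png

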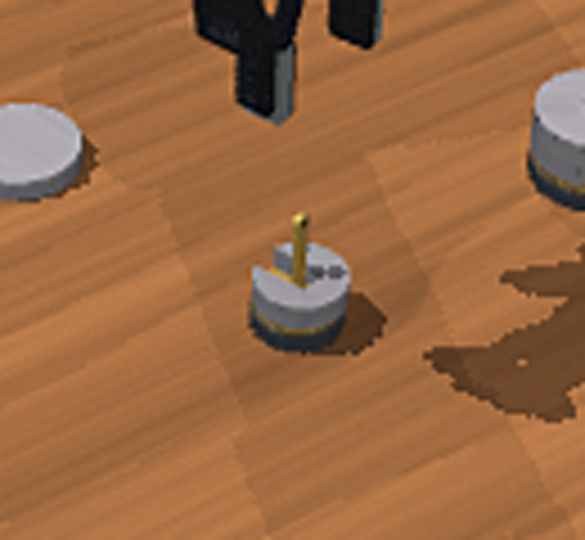

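Small disc A is seated at (300,290) with the post in its slot, at −160.7°. Now small disc B, grey, at (243,272) in the top view; its pink neighbours are at (207,297) and (245,319).

```bash
python3 -m jog '[-0.0158,0.017,-0.0043,0,0,-0.1047,0.055,-0.0158,0.017,-0.0043,0,0,-0.1047,0.055,-0.0158,0.017,-0.0043,0,0,-0.1047,0.055,-0.0158,0.017,-0.0043,0,0,-0.1047,0.055,-0.0158,0.017,-0.0043,0,0,-0.1047,0.055,-0.0158,0.017,-0.0043,0,0,-0.1047,0.055,-0.0158,0.017,-0.0043,0,0,-0.1047,0.055,-0.0158,0.017,-0.0043,0,0,-0.1047,0.055]'; python3 -m jog '[-0.0158,0.017,-0.0043,0,0,-0.1047,0.055,-0.0158,0.017,-0.0043,0,0,-0.1047,0.055,-0.0158,0.017,-0.0043,0,0,-0.1047,0.055,-0.0158,0.017,-0.0043,0,0,-0.1047,0.055,0,0,0,0,0,0,0.055,0,0,0,0,0,0,0.055,0,0,0,0,0,0,0.055,0,0,0,0,0,0,0.055]'; python3 d.py .446 .1175 .0375 37 8
```

```text
clock: 32.13
tool_pos: [0.5063, 0.0509, 0.1123]
ee_rot: [[0.872, -0.489, -0.003], [-0.489, -0.872, 0.001], [-0.003, 0.001, -1.0]]
wrist_force: [-0.2, -0.9, -0.1]
grip_width: 0.0548
clock: 32.8
tool_pos: [0.4456, 0.1175, 0.0966]
ee_rot: [[0.602, -0.798, 0.0], [-0.798, -0.602, 0.001], [-0.0, -0.0, -1.0]]
wrist_force: [0.8, -0.4, -0.2]
grip_width: 0.0551
t 32.8 pos [0.4456 0.1175 0.0966] jaw -142.97 F [ 0.8 -0.4 -0.2] w 0.0551 q [-0.01  0.05  2.04  0.    1.05  2.49]
delta [ 0.0004  0.     -0.0591] [-0.0006  0.0002 -0.0006] dist 0.059
per row [ 0.      0.     -0.0074] [-0.0001  0.     -0.0001]
```

```bash
python3 -m jog '[0,0,-0.008,0,0,0,0.055,0,0,-0.014,0,0,0,0.055,0,0,-0.014,0,0,0,0.055,0,0,-0.013,0,0,0,0.055,0,0,-0.008,0,0,0,0.055,0,0,0,0,0,0,0.055,0,0,0,0,0,0,0.055,0,0,0,0,0,0,0.055]'; python3 d.py .446 .1175 .0207 37 8; python3 ov.py o9 126.9 0 .4463 .1177 .021
```

```text
clock: 33.47
tool_pos: [0.4456, 0.1179, 0.04]
ee_rot: [[0.602, -0.798, 0.001], [-0.798, -0.602, 0.001], [-0.0, -0.001, -1.0]]
wrist_force: [0.7, 0.7, 0.4]
grip_width: 0.0551
t 33.47 pos [0.4456 0.1179 0.04  ] jaw -142.98 F [0.7 0.7 0.4] w 0.0551 q [-0.    0.16  2.06  0.    0.92  2.49]
delta [ 0.0004 -0.0004 -0.0193] [-0.0008  0.0006 -0.0003] dist 0.019
per row [ 0.0001 -0.0001 -0.0024] [-0.0001  0.0001 -0.    ]
```

View pics/o9.png

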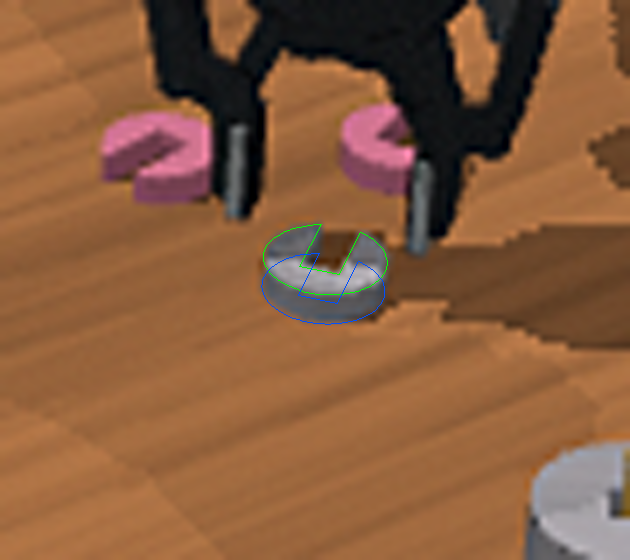

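The grey small disc at (325,270) fits the model. The fingers straddle it, and both pink discs are clear behind. Gripping.

```bash
python3 -m jog '[0,0,-0.006,0,0,0,0.055,0,0,-0.006,0,0,0,0.055,0,0,-0.005,0,0,0,0.055,0,0,-0.0023,0,0,0,0.052,0,0,0,0,0,0,0.049,0,0,0,0,0,0,0.046,0,0,0,0,0,0,0.043,0,0,0,0,0,0,0.038]' 50;python3 -m jog '[0,0,0,0,0,0,0.033,0,0,0,0,0,0,0.033,0,0,0,0,0,0,0.033,0,0,0,0,0,0,0.033,0,0,0,0,0,0,0.033,0,0,0,0,0,0,0.033,0,0,0,0,0,0,0.033,0,0,0,0,0,0,0.033]' 50; python3 -m jog '[0,0,0.005,0,0,0,0.033,0,0,0.01,0,0,0,0.033,0,0,0.016,0,0,0,0.033,0,0,0.02,0,0,0,0.033,0,0,0.02,0,0,0,0.033,0,0,0.02,0,0,0,0.033,0,0,0.018,0,0,0,0.033,0,0,0.008,0,0,0,0.033]';python3 d.py .6336 -.087 .13 -161 12
```

```text
clock: 34.18
tool_pos: [0.4451, 0.1181, 0.0207]
ee_rot: [[0.602, -0.798, -0.0], [-0.798, -0.602, 0.001], [-0.001, -0.0, -1.0]]
wrist_force: [-1.8, -0.6, 2.4]
grip_width: 0.0399
clock: 34.85
tool_pos: [0.4452, 0.1181, 0.0207]
ee_rot: [[0.602, -0.798, -0.0], [-0.798, -0.602, 0.001], [-0.001, -0.0, -1.0]]
wrist_force: [-2.4, -0.1, 7.3]
grip_width: 0.0397
clock: 35.52
tool_pos: [0.4464, 0.1181, 0.1404]
ee_rot: [[0.602, -0.798, 0.004], [-0.798, -0.602, 0.001], [0.002, -0.004, -1.0]]
wrist_force: [0.3, -0.3, -0.8]
grip_width: 0.0398
t 35.52 pos [0.4464 0.1181 0.1404] jaw -142.97 F [ 0.3 -0.3 -0.8] w 0.0398 q [-0.   -0.02  2.02  0.    1.14  2.49]
delta [ 0.1872 -0.2051 -0.0104] [-0.0008  0.0045 -0.3147] dist 0.278
per row [ 0.0156 -0.0171 -0.0009] [-0.0001  0.0004 -0.0262]
```

```bash
python3 -m jog '[0.0156,-0.017,0,0,0,-0.0262,0.033,0.0156,-0.017,0,0,0,-0.0262,0.033,0.0156,-0.017,0,0,0,-0.0262,0.033,0.0156,-0.017,0,0,0,-0.0262,0.033,0.0156,-0.017,0,0,0,-0.0262,0.033,0.0156,-0.017,0,0,0,-0.0262,0.033,0.0156,-0.017,0,0,0,-0.0262,0.033,0.0156,-0.017,0,0,0,-0.0262,0.033]'; python3 -m jog '[0.0156,-0.017,0,0,0,-0.0262,0.033,0.0156,-0.017,0,0,0,-0.0262,0.033,0.0156,-0.017,0,0,0,-0.0262,0.033,0.0156,-0.017,0,0,0,-0.0262,0.033,0,0,0,0,0,0,0.033,0,0,0,0,0,0,0.033,0,0,0,0,0,0,0.033,0,0,0,0,0,0,0.033]';python3 d.py .6333 -.0865 .085 -161 12
```

```text
clock: 36.18
tool_pos: [0.5699, -0.0188, 0.1368]
ee_rot: [[0.422, -0.907, -0.001], [-0.907, -0.422, 0.001], [-0.001, 0.001, -1.0]]
wrist_force: [-0.7, 0.2, 0.2]
grip_width: 0.0396
clock: 36.85
tool_pos: [0.6312, -0.085, 0.1368]
ee_rot: [[0.327, -0.945, -0.002], [-0.945, -0.327, 0.002], [-0.002, 0.001, -1.0]]
wrist_force: [-0.4, 0.7, -1.1]
grip_width: 0.0398
t 36.85 pos [ 0.6312 -0.085   0.1368] jaw -160.94 F [-0.4  0.7 -1.1] w 0.0398 q [-0.32  0.42  1.51  0.    1.21  2.48]
delta [ 0.0021 -0.0015 -0.0518] [-0.0015 -0.0015 -0.0011] dist 0.052
per row [ 0.0002 -0.0001 -0.0043] [-0.0001 -0.0001 -0.0001]
```

```bash
python3 -m jog '[0.001,-0.001,-0.006,-0.0007,-0.0007,0,0.033,0.0006,0,-0.011,-0.0007,-0.0007,0,0.033,0,0,-0.011,0,0,0,0.033,0,0,-0.011,0,0,0,0.033,0,0,-0.008,0,0,0,0.033,0,0,-0.004,0,0,0,0.033,0,0,0,0,0,0,0.033,0,0,0,0,0,0,0.033]'; python3 d.py .6333 -.0865 .085 -161 12; python3 ov.py p1 109 .065 .6345 -.0865 .021
```

```text
clock: 37.52
tool_pos: [0.6336, -0.0869, 0.0859]
ee_rot: [[0.326, -0.945, 0.001], [-0.945, -0.326, -0.0], [0.001, -0.001, -1.0]]
wrist_force: [0.4, -0.6, -1.0]
grip_width: 0.04
t 37.52 pos [ 0.6336 -0.0869  0.0859] jaw -160.99 F [ 0.4 -0.6 -1. ] w 0.04 q [-0.32  0.49  1.53 -0.    1.12  2.48]
delta [-0.0003  0.0004 -0.0009] [ 0.0003  0.0007 -0.0002] dist 0.001
per row [-0.      0.     -0.0001] [ 0.      0.0001 -0.    ]
```

View pics/p1.png

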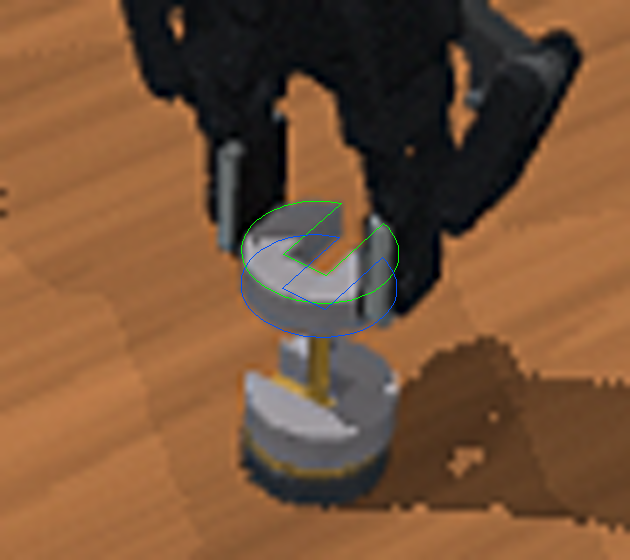

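The held disc at (320,265) fits the model and sits coaxial with the lower disc at (320,390), its slot crosswise. Lowering with force checks.

```bash
python3 -m jog '[0,0.0003,-0.003,0,0,0,0.033,0,0,-0.003,0,0,0,0.033,0,0,-0.002,0,0,0,0.033,0,0,-0.002,0,0,0,0.033,0,0,0,0,0,0,0.033,0,0,0,0,0,0,0.033,0,0,0,0,0,0,0.033,0,0,0,0,0,0,0.033]'; python3 ov.py p2 109 .055 .6345 -.0865 .021
```

```text
clock: 38.23
tool_pos: [0.6338, -0.0867, 0.0764]
ee_rot: [[0.326, -0.945, 0.001], [-0.945, -0.326, -0.001], [0.001, -0.001, -1.0]]
wrist_force: [-0.2, -0.1, -1.3]
grip_width: 0.0399
```

View pics/p2.png

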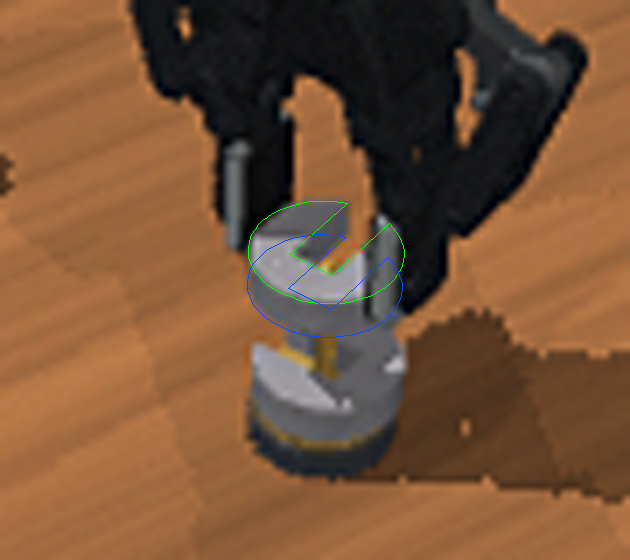

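The eye shows in the slot at (328,268). Lowering the rest.

```bash
python3 -m jog '[0,0,-0.003,0,0,0,0.033,0,0,-0.003,0,0,0,0.033,0,0,-0.004,0,0,0,0.033,0,0,-0.004,0,0,0,0.033,0,0,-0.004,0,0,0,0.033,0,0,-0.003,0,0,0,0.033,0,0,0,0,0,0,0.033,0,0,0,0,0,0,0.033]'; python3 -m jog '[0,0,-0.002,0,0,0,0.033,0,0,-0.001,0,0,0,0.033,0,0,0,0,0,0,0.033,0,0,0,0,0,0,0.033,0,0,-0.002,0,0,0,0.033,0,0,0,0,0,0,0.033,0,0,0,0,0,0,0.033,0,0,0,0,0,0,0.033]'
```

```text
clock: 38.95
tool_pos: [0.6334, -0.0866, 0.0548]
ee_rot: [[0.326, -0.945, 0.0], [-0.945, -0.326, -0.0], [0.0, -0.0, -1.0]]
wrist_force: [0.2, -0.8, -1.2]
grip_width: 0.0394
clock: 39.62
tool_pos: [0.6336, -0.0866, 0.0502]
ee_rot: [[0.326, -0.945, 0.001], [-0.945, -0.326, -0.0], [0.001, -0.001, -1.0]]
wrist_force: [0.4, 0.2, -1.1]
grip_width: 0.0397
```

```bash
python3 -m jog '[0,0,-0.0005,0,0,0,0.033,0,0,0,0,0,0,0.033,0,0,0,0,0,0,0.033,0,0,0,0,0,0,0.033,0,0,-0.0005,0,0,0,0.033,0,0,0,0,0,0,0.033,0,0,0,0,0,0,0.033,0,0,0,0,0,0,0.033]'
```

```text
clock: 40.28
tool_pos: [0.6336, -0.0866, 0.0492]
ee_rot: [[0.326, -0.945, 0.001], [-0.945, -0.326, -0.0], [0.001, -0.001, -1.0]]
wrist_force: [-0.8, 0.1, -1.0]
grip_width: 0.0397
```

```bash
python3 -m jog '[0,0,-0.0005,0,0,0,0.033,0,0,0,0,0,0,0.033,0,0,0,0,0,0,0.033,0,0,0,0,0,0,0.033,0,0,-0.0003,0,0,0,0.033,0,0,0,0,0,0,0.033,0,0,0,0,0,0,0.033,0,0,0,0,0,0,0.033]'
```

```text
clock: 40.95
tool_pos: [0.6337, -0.0867, 0.0487]
ee_rot: [[0.326, -0.945, 0.001], [-0.945, -0.326, -0.001], [0.001, -0.001, -1.0]]
wrist_force: [-0.3, 1.0, 4.1]
grip_width: 0.0396
```

Contact. Release, lift, back off.

```bash
python3 -m jog '[0,0,0,0,0,0,0.041,0,0,0,0,0,0,0.043,0,0,0,0,0,0,0.045,0,0,0,0,0,0,0.048,0,0,0,0,0,0,0.051,0,0,0,0,0,0,0.055,0,0,0,0,0,0,0.055,0,0,0,0,0,0,0.055]'; python3 -m jog '[0,0,0.004,0,0,0,0.055,0,0,0.01,0,0,0,0.055,0,0,0.016,0,0,0,0.055,0,0,0.018,0,0,0,0.055,0,0,0.018,0,0,0,0.055,0,0,0.018,0,0,0,0.055,0,0,0.018,0,0,0,0.055,0,0,0.01,0,0,0,0.055]'; python3 -m jog '[-0.03,0,0.01,0,0,0,0.055,-0.03,0,0.01,0,0,0,0.055,-0.03,0,0.01,0,0,0,0.055,-0.03,0,0.01,0,0,0,0.055,-0.03,0,0.01,0,0,0,0.055,-0.03,0,0.01,0,0,0,0.055,-0.03,0,0.01,0,0,0,0.055,0,0,0,0,0,0,0.055]'; python3 look.py r4 .634 -.086 .040 .021;python3 look.py r5 .629 .088 .040 .03
python3 - <<'E'
import cv2,numpy as np
cv2.imwrite("pics/fin.png",np.vstack([np.hstack([cv2.resize(cv2.imread(f"pics/{a}_{b}.png"),(400,300)) for b in("scene","top")]) for a in("r4","r5")]))
E
python3 - <<'E'
import sys; sys.path.insert(0,'.')
from fit import *
for n in("scene","top"):
    c=capture(n); print(n,"plain",fitdisc(c,.472,-.132,.012,.03,False)); 
    for l in("amber_bottle","beaker"): print(l,[np.round(back(c,*r["position"],0.),3) for r in place_of(c,l)[:2]])
    v,u=np.mgrid[0:480,0:640]; P=depth_pts(c,u.ravel(),v.ravel())
    for x,y,R in((.630,.088,.025),(.635,-.086,.017)):
        s=P[(np.hypot(P[:,0]-x,P[:,1]-y)<R)&(P[:,2]<.045)&(P[:,2]>.03)]; A=np.c_[s[:,:2]-[x,y],np.ones(len(s))]; print("plane",np.round(np.linalg.lstsq(A,s[:,2],rcond=None)[0],3))
E
```

```text
clock: 41.62
tool_pos: [0.6336, -0.0866, 0.0483]
ee_rot: [[0.326, -0.945, 0.001], [-0.945, -0.326, -0.0], [0.001, -0.001, -1.0]]
wrist_force: [-0.0, -1.1, 0.6]
grip_width: 0.0552
clock: 42.28
tool_pos: [0.635, -0.087, 0.1642]
ee_rot: [[0.326, -0.945, 0.006], [-0.945, -0.326, -0.002], [0.004, -0.005, -1.0]]
wrist_force: [0.5, -1.0, 0.2]
grip_width: 0.0547
clock: 42.95
tool_pos: [0.4209, -0.0865, 0.2324]
ee_rot: [[0.325, -0.946, 0.003], [-0.946, -0.325, -0.002], [0.003, -0.002, -1.0]]
wrist_force: [0.3, 0.3, 0.0]
grip_width: 0.055
scene [ 6.353000e-01 -8.710000e-02  1.177019e+02  9.276000e-01]
top [ 6.333000e-01 -8.640000e-02  1.074213e+02  8.520000e-01]
scene [ 0.6304  0.0881 52.5333  0.916 ]
top [ 0.6278  0.0873 49.8471  0.8699]
scene plain [ 0.4743 -0.1319  1.3727  0.9921]
amber_bottle [array([0.683, 0.311, 0.   ])]
beaker [array([ 0.655, -0.342,  0.   ])]
plane [-0.003 -0.064  0.039]
plane [ 0.019 -0.039  0.039]
top plain [ 0.4617 -0.1248 13.3782  0.5842]
amber_bottle [array([0.667, 0.314, 0.   ])]
beaker [array([ 0.659, -0.339,  0.   ])]
plane [-0.028 -0.036  0.04 ]
plane [ 0.04  -0.089  0.04 ]
```

View pics/fin.png

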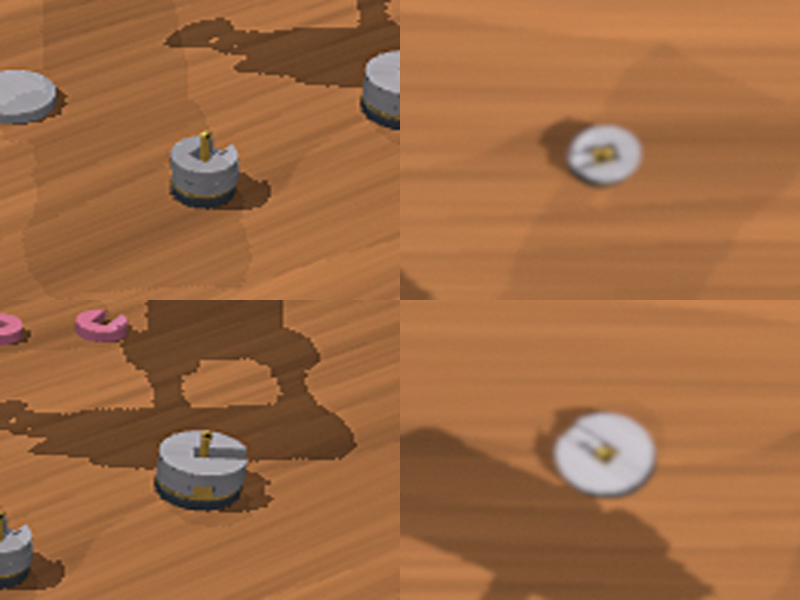

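The picture shows both stacks flat, with the post in each slot and the upper slots crosswise. The plain disc hasn't moved. Handing in.

```bash
python3 -c "
from cell import *
print(close_job())"
```

```text
the job is handed in; nothing more can be done
None
```

The two large steel discs are on the broad hanger and the two small ones on the narrow hanger. I lowered each until the wrist force showed it resting, then released it. The job was handed in at about 43 s, with the gripper open and clear of everything.

**Position:** every fitted disc centre is within about 2–3 mm of its post, and the top faces measure 39–40 mm above the table, where 40 mm is expected for two discs.

**Slots:** on the broad hanger the slots are about 91° apart. On the narrow hanger they are 80–90° apart: the scene camera reads the upper slot as 118°, the top camera as 107°, and the robot's own pose as 109°, against −161° for the lower disc.

**Checks that disagreed or failed:**
- **Tilt:** fitting a plane to the coarse depth gave apparent tilts of 0.04–0.10 rad. The two cameras did not agree, and I took this as noise because the pictures show the discs level.
- **Plain disc:** the final top-view check failed (low score) because of the arm, but the scene view puts it where it was at the start, to within 0.2 mm.
- **Bottle:** the network's top-view position was about 16 mm off its scene-view one. The scene view stayed within about 3 mm of the start, and the arm never went near it.
- **Beaker:** both final views put it within about 4 mm of where it stood at the start.

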